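# Load the bench stones into the sharpening station

## Task

Without lifting them off the bench, push the two flat diamond plates into the channels of the sharpening station under the lips and right up against the stop bar: the wide plate in the wide channel, the narrow one in the narrow channel. Then lock them in with the keeper: turn it above the slot in the nose of the centre rail and let it drop fully home across the ends of both plates, and let go. Leave the other things on the bench where they are.

Things in the scene. Friction and masses are not known exactly. Their poses are not given: they have to be found in the camera images.
- wide_plate: Loose WIDE plate: flat steel bench stone 86 x 160 x 10 mm (x, y, z), 0.25 kg, top face dotted with dark holes. Origin at the centre of its underside, y along its length; either end may go first. It slides on the bench (friction about 0.6). Too wide and thin to grasp: push it by its edges.
- wide_plate_mid (a point): Centre of the wide plate, 5 mm above the bench; axes as the plate.
- narrow_plate: Loose NARROW plate, 74 x 160 x 10 mm, 0.25 kg, plain top face; else as the wide plate.
- narrow_plate_mid (a point): Centre of the narrow plate, 5 mm above the bench; axes as the plate.
- station: Sharpening station: aluminium frame 222 mm wide, fixed to the bench; origin at its centre on the bench. Two parallel channels, floor = the bench. y axis runs along them from the open mouth to the stop bar (its face at y +85 mm, bar 20 mm high); x across, away from the robot, from wide to narrow channel. Outer walls start at y -89 mm, flared outwards up to y -55 mm.
- wide_home (a point): Where the wide plate's centre is when home, against the stop bar: 5 mm above the bench, station x -52.5, y +5 mm; axes as the station. Channel 89 mm wide. Lips overhang each side of a channel by 5 mm from station y -40 mm to the stop bar, underside 12.5 mm, top 16 mm above the bench: a plate goes in only by sliding under them.
- narrow_home (a point): Where the narrow plate's centre is when home: station x +58.5, y +5 mm; axes as the station. This channel is 77 mm wide, with the same lips.
- keeper_slot (a point): Mouth centre of the keyed slot in the nose, 20 mm above the bench, at station x +6, y -88 mm; axes as the station. The slot is 12 mm (x) by 25 mm (y), open down to the bench. The nose is the 28 mm wide centre rail run on towards the mouth, 20 mm high from station y -65 mm to its round tip at y -130 mm; it divides the two channels.
- keeper: Loose keeper, light metal with a dark grip fin, 0.12 kg, standing on two legs (30 x 22 mm, middles 50 mm either side). Origin at the centre of its foot; bar along x, 132 x 18 mm, 16 to 26 mm above the foot. Tongue under its centre, 8 mm (x) by 22 mm (y), ends 1.5 mm above the foot, stepped to 5 x 18 mm over its last 3.5 mm. Home: bar on the nose, tongue in the slot, legs 2 mm behind the plates' ends.
- keeper_grip (a point): Centre of the keeper's upright grip fin, 39 mm above its foot: 46 mm along x, 10 mm thick (grip it across y), from 26 to 53 mm above the foot. When home it is 23 mm above keeper_slot. The keeper drops in only when both plates are home and its bar lies across the channels, either way round.
- polish_tin: Loose round tin, 66 mm across, 28 mm high; origin at the centre of its underside. Leave it where it is.
- masking_tape: Loose roll of masking tape lying flat, 54 mm across, 25 mm high; origin at the centre of its underside. Leave it where it is.
- parts_cup: Loose tin cup, 65 mm across, 56 mm high; origin at the centre of its underside. Leave it where it is.
- wax_bar: Loose bar of buffing compound, 35 x 105 x 24 mm, long along its y; origin at the centre of its underside. Leave it where it is.
- bench_brush: Loose small bristle brush, 31 x 129 x 34 mm, long along its y; origin at the centre of its underside. Leave it where it is.

How it is judged:
By the outcome, as a careful person would: the job done as asked, in the order asked, and still so for the second after the job is handed in, with the robot touching nothing.
It also fails if it takes over 72 s, if anything falls off the work surface, if the arm or the gripper's body presses on something with over 40 N, if the wrist force passes 120 N, or if a joint passes its speed limit or range.

## Robot

A 7-joint arm with a two-finger parallel gripper is mounted at the origin on a cart in front of the work surface, level with it; the furniture and walls round the work are solid. World frame = base frame: x ahead of the robot, y to its left, z up, the work surface at z = 0. Lengths are in mm, angles in rad, forces in N, time in s.
With the tool pointing down it reaches from about 400 to 875 mm from the base axis. Payload 4.4 kg.
Tool frame: the origin (TCP) lies at the very end of the fingers, on their centre line; the grasp point (between the pads) lies 19 mm behind it; z points along the fingers, y is the line along which they close (so a half turn about z gives the same grasp; the last joint's range is limited). The gripper opens to 85 mm and grips with 20 to 120 N. Pads are 22 mm wide; open, the fingers measure 114 mm over their backs; the gripper's body (76 mm by 85 mm) begins 54 mm behind the grasp point. The pads swing forward as they close: fully open they stand 13 mm farther back than shut.
Start: joints at [-1.349, 0.628, 0.038, 1.517, -0.027, 0.996, -0.02], TCP at [184.474, 623.287, 231.313] pointing down, gripper open.
Joint ranges: [-3.06, 3.06], [-0.37, 2.12], [-1.25, 1.32], [0.18, 2.47], [-1.1, 4.24], [0.23, 1.98], [-2.94, 2.94]. Speed limits (rad/s): [2.57, 2.57, 3.14, 3.14, 3.14, 3.14, 3.14].

## Interface

Orientations are given as [roll, pitch, yaw] about the fixed x, y, z axes, in that order (R = Rz(yaw) Ry(pitch) Rx(roll)).
In Python, from cell import monitor, viewer, workorder gives the robot as it stands.
- The arm moves only by the tool arm_command, never from a script. Its argument "series" is one flat list of numbers, 5 for each row, row after row: the opening in per cent of the stroke, from 0 (shut) to 100 (fully open), then the shift along the tool's x, y, z in cm, then the turn about the tool's z in degrees. In form: [claw, x, y, z, roll, claw, x, y, z, roll, ...]. A call has exactly 5 rows; each row is the pose to reach, as a shift and turn from the pose commanded when the call began, along the tool's axes at that moment; what a row does not reach only later rows make up. A row lasts 1/12 s, in which the tool goes at most 41.7 mm and 7.16 degrees, less where a joint would pass 70% of its speed; a pose out of reach is approached as far as the arm can. A call with a gripper value outside its range is refused whole. The fingers move at their own pace and stop on an object; the grip force is fixed at half the most. Time passes only in rows, so rows that repeat a pose let the fingers close, or fill a call up. It gives the time, the measured TCP pose, the force, the opening and the grip force at its end, in the units of the state.
- monitor.read_state(): the state, without advancing time (a new reading comes with each control period).
- viewer.get_image(name): name is "scene" or "top" or "wrist"; returns (picture, depth): 400x640x3 uint8, red, green, blue; 400x640 float32, mm along the optical axis (not along the pixel's ray), 0 where there is no reading.
- viewer.camera_model(name): a dict with "mtx" (3x3 intrinsics, pixels), "dist_coeffs" ([k1, k2, p1, p2, k3] as OpenCV has them; the pictures are not rectified), "R" (3x3) and "t" (3): a world point X has camera coordinates R X + t. Camera axes: x right, y down, z forward; pixel columns grow to the right and rows downward; lengths in mm; the calibration is good to about 2 mm. A picture is of the moment at which its call begins: read the wrist's pose just before it. camera_model takes no time and is no camera call; for the wrist camera it gives the pose at the moment of the call.
- workorder.finish_job(): hands the job in; it is judged then, once.
The state is a dict: "clock": time; "qpos": joint angles; "qd": joint speeds; "tau": joint torques, N m; "eef_pos": TCP position; "tool_rot": TCP orientation; "force": force on the tool from outside, world axes, zero at the start; "torque": the same for the moment, N m; "width": finger opening in mm; "gripper_force": force on a finger pad.
Only numpy, scipy, OpenCV 4.12 (cv2) and the standard library are available. Lean on these libraries where they do the work, as an engineer would, in place of code of your own. Each camera call takes 0.05 s, during which the arm holds its last target. There are 200 camera calls.

## Working session

There is one attempt and no reset: what is moved stays moved. The work goes in short steps, Python scripts to look and compute and a tool call to move; the robot and the scene stay as the last step left them, time stands still between calls to the robot, and variables do not carry over. Pictures are saved under pics/ and viewed, at most 10 in all, crops included, and the job is handed in when it is done.

Besides the shell and the picture viewer there is one more tool, called as name(argument=value, ...) on one line, values as JSON. arm_command: Moves the arm, as the interface text tells. Its arguments: {"type":"object","properties":{"series":{"type":"array","items":{"type":"number"}}},"required":["series"]}

```bash
mkdir -p pics; ls; cat > h.py <<'E'
import numpy as np, cv2
from cell import monitor, viewer, workorder
def cam(n):
    m=viewer.camera_model(n); return {k:np.array(v,float) for k,v in m.items() if k in('mtx','dist_coeffs','R','t')}
def ray(c,px,z):
    px=np.array(px,float).reshape(-1,1,2)
    u=cv2.undistortPoints(px,c['mtx'],c['dist_coeffs']).reshape(-1,2)
    d=np.c_[u,np.ones(len(u))]@c['R']; o=-c['R'].T@c['t']
    return o+d*((z-o[2])/d[:,2])[:,None]
def proj(c,X):
    return cv2.projectPoints(np.array(X,float).reshape(-1,1,3),cv2.Rodrigues(c['R'])[0],c['t'],c['mtx'],c['dist_coeffs'])[0].reshape(-1,2)
def cloud(c,D):
    v,u=np.nonzero(D>0); z=D[v,u]
    n=cv2.undistortPoints(np.c_[u,v].astype(float).reshape(-1,1,2),c['mtx'],c['dist_coeffs']).reshape(-1,2)
    P=(np.c_[n,np.ones(len(n))]*z[:,None]-c['t'])@c['R']
    out=np.full(D.shape+(3,),np.nan); out[v,u]=P; return out
def save(n,I): cv2.imwrite('pics/'+n,cv2.cvtColor(I,cv2.COLOR_RGB2BGR))
E
python3 - <<'E'
from h import *
print(monitor.read_state())
for n in('top','scene'):
    c=cam(n); I,D=viewer.get_image(n); save(n+'0.png',I); np.savez('pics/'+n+'0.npz',I=I,D=D,**c)
    print(n,c,-c['R'].T@c['t'])
E
```

```text
pics
{'clock': 0.0, 'qpos': array([-1.3487657 ,  0.62935883,  0.03845485,  1.5183719 , -0.0270228 ,
        0.99627601, -0.01998324]), 'qd': array([ 1.38797365e-03, -1.13490883e-05,  5.39417686e-04,  1.70279805e-03,
        4.88857937e-04,  3.47416869e-04, -8.70228610e-04]), 'tau': array([ 1.04304838e-04, -5.63384521e+01,  1.22582238e+00, -1.93446565e+01,
        1.08703226e-02,  1.01466884e-02,  7.50780345e-06]), 'eef_pos': array([184.31414345, 622.67272053, 230.37982954]), 'tool_rot': array([-3.13969688e+00,  1.41100804e-05,  2.85375587e+00]), 'force': array([-0.64542385,  0.23779176, -0.05493212]), 'torque': array([-0.02283442,  0.02022446,  0.00300175]), 'gripper_force': 0.0, 'width': 85.11240512779405}
top {'mtx': array([[399.47649281,   0.        , 323.94544519],
       [  0.        , 399.47649281, 199.55459438],
       [  0.        ,   0.        ,   1.        ]]), 'dist_coeffs': array([-0.09954685,  0.        ,  0.        ,  0.        ,  0.        ]), 'R': array([[-0.03313118, -0.99943914, -0.00487074],
       [-0.97775463,  0.0334215 , -0.20707219],
       [ 0.20711884, -0.00209816, -0.97831354]]), 't': array([ -76.74427593,  557.41069324, 1186.27946439])} [ 296.76742752  -92.84173168 1275.60371561]
scene {'mtx': array([[483.68717861,   0.        , 314.87931106],
       [  0.        , 483.68717861, 201.2037628 ],
       [  0.        ,   0.        ,   1.        ]]), 'dist_coeffs': array([0.01464923, 0.        , 0.        , 0.        , 0.        ]), 'R': array([[ 0.79221744, -0.61018848,  0.00784488],
       [-0.45481044, -0.59896117, -0.65908495],
       [ 0.40686482,  0.51857066, -0.75202758]]), 't': array([-487.45788759,  235.5381609 , 1438.71887928])} [ -92.06624623 -902.44037615 1241.01998567]
```

View pics/top0.png

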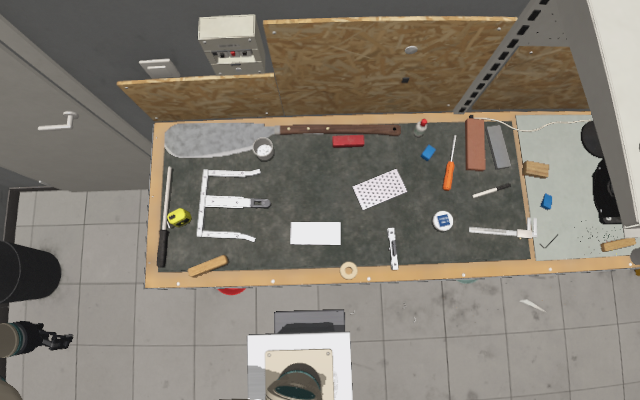

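View pics/scene0.png

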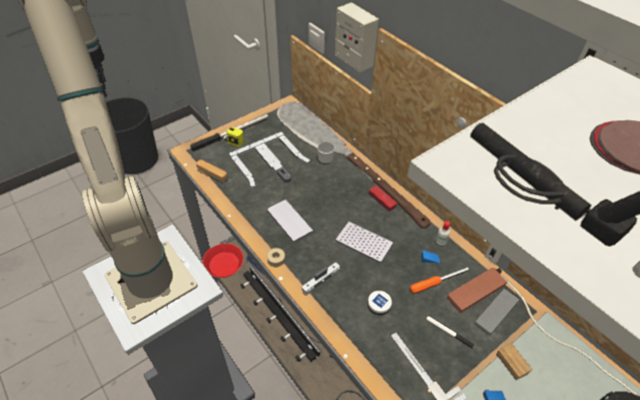

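The top view shows the station at left (cols 197-270, rows 168-242, mouth to the right). The narrow plate is at (316,233), the wide one at (380,189), the keeper at (392,248), the tin at (443,221), the tape at (348,270) and the cup at (262,150). The scene view agrees with this layout.

```bash
python3 - <<'E'
from h import *
d=np.load('pics/top0.npz'); I=d['I'];c={k:d[k] for k in('mtx','dist_coeffs','R','t')}
hsv=cv2.cvtColor(I,cv2.COLOR_RGB2HSV)
P=cloud(c,d['D'])
m=((hsv[...,2]>140)&(hsv[...,1]<60)).astype(np.uint8)
m[:115]=0;m[270:]=0;m[:,:155]=0;m[:,525:]=0
m2=cv2.morphologyEx(m,cv2.MORPH_CLOSE,np.ones((5,5)))
n,L,S,C=cv2.connectedComponentsWithStats(m2)
for i in range(1,n):
    if S[i,4]<60: continue
    cs,_=cv2.findContours((L==i).astype(np.uint8),0,2)
    k=max(cs,key=cv2.contourArea)
    hz=np.nanmedian(P[...,2][L==i])
    z={True:10,False:20}[hz<13]
    w=ray(c,k.reshape(-1,2),z)[:,:2].astype(np.float32)
    r=cv2.minAreaRect(w)
    print(i,S[i],'h',hz.round(1),'rect',np.round(r[0],1),np.round(r[1],1),round(r[2],1))
    if S[i,4]>400 and S[i,0]<250: 
        lab=L==i
# station feature details
big=cv2.resize(I[150:290,150:470],None,fx=2.5,fy=2.5,interpolation=cv2.INTER_CUBIC)
save('topcrop.png',big)
print(np.round(ray(c,[[348,270],[262,150],[443,221],[348,141],[208,265]],25),0))
E
```

```text
1 [474 115  51  52 872] h 16.6 rect [ 746.8 -713.4] [177.1 181.4] 3.4
3 [ 164  123  116   35 3405] h 9.8 rect [782.9 248. ] [397.  122.7] 87.4
4 [416 122  11   9  65] h 59.1 rect [ 802.7 -429.8] [33.1 27.9] 59.8
10 [162 166   9  64 248] h 19.8 rect [588.8 421.2] [211.   23.6] 1.6
11 [ 197  169   64   73 1521] h 16.1 rect [560.  210.1] [200.4 236.6] 86.2
12 [ 352  169   55   41 1241] h 9.5 rect [ 595.  -277.3] [ 85.4 159.2] 20.9
13 [473 188  24  10  86] h 9.4 rect [ 571.  -625.8] [11.5 86.5] 15.9
15 [433 211  20  20 322] h 27.2 rect [ 481.3 -472.9] [62.8 61.6] 87.8
16 [ 290  222   51   23 1162] h 9.5 rect [457.  -63.4] [159.9  70.5] 88.1
17 [469 227  56  11 343] h 3.9 rect [ 438.3 -652. ] [185.3  26.7] 85.1
18 [387 228  12  42 215] h 25.0 rect [ 398.6 -305.6] [130.3  22.9] 2.1
19 [341 262  16   8  90] h 24.2 rect [ 350.3 -164.9] [46.8 21.6] 88.0
[[ 336. -163.   25.]
 [ 736.  103.   25.]
 [ 479. -473.   25.]
 [ 757. -182.   25.]
 [ 365.  274.   25.]]
```

View pics/topcrop.png

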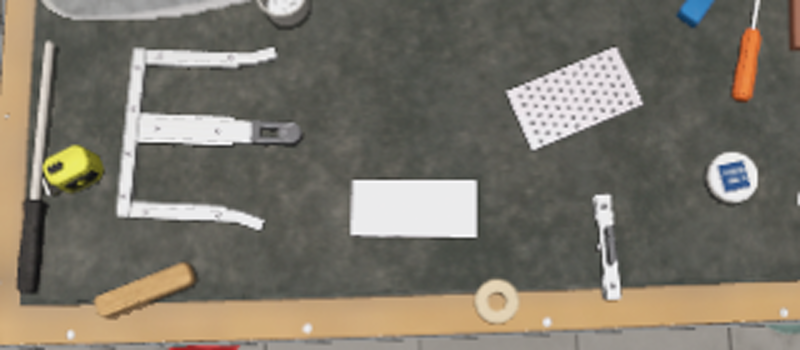

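```bash
python3 - <<'E'
from h import *
d=np.load('pics/top0.npz'); c={k:d[k] for k in('mtx','dist_coeffs','R','t')}
f=lambda u,v,z:ray(c,[[u/2.5+150-.3,v/2.5+150-.3]],z)[0].round(1)
print('bar',f(132,48,20),f(117,216,20),'tip',f(301,131,20),'lipends', f(239,63,16),f(218,213,16), 'wall ends',f(275,53,16),f(262,227,16))
w=cam('wrist'); s=monitor.read_state()
print('wrist cam pos',-w['R'].T@w['t'], s['eef_pos'], s['tool_rot']); print(w)
print('view dir',w['R'][2], 'ground centre',ray(w,[[320,200],[0,0],[639,0],[0,399],[639,399]],0).round(0))
E
```

```text
bar [679.8 302.1  20. ] [457.3 315.   20. ] tip [560.1  77.8  20. ] lipends [655.  159.8  16. ] [457.9 185.3  16. ] wall ends [666.8 112.2  16. ] [438.4 128.9  16. ]
wrist cam pos [105.09343499 646.86954757 372.34259276] [184.34226374 622.73823378 230.47909464] [-3.13988824e+00  1.71970352e-05  2.85372082e+00]
{'mtx': array([[300.05790852,   0.        , 318.90781484],
       [  0.        , 300.05790852, 199.5797167 ],
       [  0.        ,   0.        ,   1.        ]]), 'dist_coeffs': array([-0.04608436,  0.        ,  0.        ,  0.        ,  0.        ]), 'R': array([[ 0.28455647,  0.9586575 , -0.0018496 ],
       [ 0.90935401, -0.26931002,  0.3170921 ],
       [ 0.3034846 , -0.09191255, -0.94839295]]), 't': array([-649.34267319,  -39.42557663,  380.68827763])}
view dir [ 0.3034846  -0.09191255 -0.94839295] ground centre [[ 225.  612.    0.]
 [-113.  327.    0.]
 [  97. 1033.    0.]
 [ 435.  -84.    0.]
 [ 777. 1078.    0.]]
```

arm_command(series=[35,-2.88,-2.76,0,-6,35,-5.76,-5.52,0,-13.2,35,-8.64,-8.28,0,-13.2,35,-11.5,-11,0,-13.2,35,-14.4,-13.8,0,-13.2])

```text
clock: 0.52
eef_pos: [283.8, 448.2, 231.0]
tool_rot: [-3.141, -0.0, 3.085]
force: [0.3, 0.9, 0.2]
width: 29.8
gripper_force: 0.0
```

arm_command(series=[35,-1.9,-2.9,0,0,35,-3.8,-5.8,0,0,35,-5.6,-8.7,0,0,35,-7.5,-11.6,0,0,35,-9.4,-14.5,0,0])

```text
clock: 0.93
eef_pos: [369.3, 298.2, 231.2]
tool_rot: [-3.141, -0.0, 3.084]
force: [0.3, 1.0, -1.3]
width: 29.5
gripper_force: 0.0
```

arm_command(series=[35,-1.9,-2.9,0,0,35,-3.8,-5.8,0,0,35,-5.6,-8.7,0,0,35,-7.5,-11.6,0,0,35,-9.4,-14.5,0,0])

```text
clock: 1.35
eef_pos: [454.7, 148.1, 231.2]
tool_rot: [-3.141, -0.001, 3.084]
force: [0.7, -0.5, 0.2]
width: 29.7
gripper_force: 0.0
```

arm_command(series=[35,-1.9,-2.9,0,0,35,-3.8,-5.8,0,0,35,-5.6,-8.7,0,0,35,-7.5,-11.6,0,0,35,-9.4,-14.5,0,0])

```text
clock: 1.77
eef_pos: [540.2, -2.0, 231.1]
tool_rot: [3.142, -0.001, 3.084]
force: [0.7, 0.8, 0.6]
width: 30.0
gripper_force: 0.0
```

```bash
cat >> h.py <<'E'
def wristshot(n):
    s=monitor.read_state(); c=cam('wrist'); I,D=viewer.get_image('wrist'); save(n+'.png',I); np.savez('pics/'+n+'.npz',I=I,D=D,**c)
    print(s['clock'],s['eef_pos'].round(1),s['tool_rot'].round(4),'F',s['force'].round(1)); return I,D,c
E
python3 -c "
from h import *
I,D,c=wristshot('w1')"
```

```text
1.7667 [540.2  -2.  231.1] [ 3.1415e+00 -7.0000e-04  3.0840e+00] F [0.7 0.8 0.6]
```

View pics/w1.png

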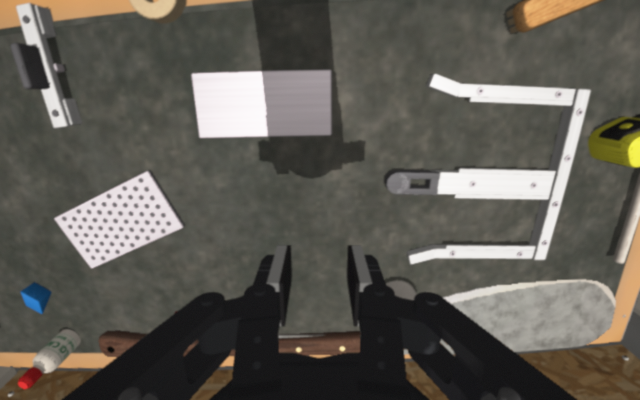

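Wrist view: the narrow plate is at (262,104), the wide plate at (118,220) and the keeper at (45,65). In the station, the nose tip is at (386,183), the slot at (421,183) and the stop bar's outer corners at (590,89) and (547,260).

```bash
python3 - <<'E'
from h import *
d=np.load('pics/w1.npz'); I=d['I'];D=d['D'];c={k:d[k] for k in('mtx','dist_coeffs','R','t')}
P=cloud(c,D)
m=((P[...,2]>5)&(P[...,2]<14)).astype(np.uint8); m[280:]=0
m=cv2.morphologyEx(m,cv2.MORPH_OPEN,np.ones((3,3)))
n,L,S,C=cv2.connectedComponentsWithStats(m)
for i in range(1,n):
    if S[i,4]<1500: continue
    k=max(cv2.findContours((L==i).astype(np.uint8),0,2)[0],key=cv2.contourArea)
    r=cv2.minAreaRect(ray(c,k.reshape(-1,2),10)[:,:2].astype(np.float32)); print('plate',S[i],r)
# keeper
m=((P[...,2]>14)&(P[...,2]<60)).astype(np.uint8); m[140:]=0;m[:,90:]=0
k=max(cv2.findContours(m,0,2)[0],key=cv2.contourArea); print('keeper',cv2.minAreaRect(ray(c,k.reshape(-1,2),26)[:,:2].astype(np.float32)))
Q=P[(P[...,2]>40)&(m>0)]; print('fin',len(Q),Q[:,:2].mean(0),cv2.minAreaRect(Q[:,:2].astype(np.float32)))
# station
pts=P[(P[...,2]>17)&(P[...,2]<23)]; pts=pts[(pts[:,0]>430)&(pts[:,0]<700)&(pts[:,1]>60)&(pts[:,1]<330)]
bar=pts[pts[:,1]>270]; nose=pts[pts[:,1]<145]
print('bar',cv2.minAreaRect(bar[:,:2].astype(np.float32)),'nose',cv2.minAreaRect(nose[:,:2].astype(np.float32)), nose[:,1].min())
# slot pixels
g=I[170:196,405:440].mean(2); print(g[::2,::2].astype(int))
print('slot px->',ray(c,[[421.5,183]],20), 'bar',ray(c,[[590,89],[547,260]],20),'tip',ray(c,[[386,183]],20))
E
```

```text
plate [ 193   69  139   69 8794] ((458.04656982421875, -61.607200622558594), (158.17799377441406, 73.47877502441406), 87.66206359863281)
plate [  56  171  128   96 6683] ((594.2197875976562, -273.4376220703125), (85.91204071044922, 162.1747283935547), 21.024160385131836)
keeper ((400.29815673828125, -307.42657470703125), (131.50050354003906, 50.75950241088867), 2.9706623554229736)
fin 770 [ 399.90226658 -300.95036019] ((399.89215087890625, -302.8628234863281), (46.24968719482422, 11.932822227478027), 3.434600591659546)
bar ((568.2267456054688, 293.9147033691406), (47.63280487060547, 221.0967559814453), 89.40570068359375) nose ((506.2264709472656, 112.84861755371094), (64.1357192993164, 138.75819396972656), 89.908935546875) 80.6951791650204
[[ 47  48  48  47  47  48  48  48  46  49  52  52  59  67  68  73  79  81]
 [ 86  85  84  78  75  72  70  71  74  72  72  70  70  70  71  69  76 112]
 [123 121 120 119 119 119 118 117 117 117 115 115 115 114 113 111 110 151]
 [138 120 115 115 114 115 114 115 115 115 115 114 114 114 112 113 113 166]
 [139 123 115 102 102 104 105 100 100 100  98  95  96 105 113 112 113 187]
 [141 136 118  89  80  80  82  84  84  83  61  42  55 101 116 115 126 222]
 [139 143 118  84  77  79  81  84  84  81  55  37  56 106 117 117 136 231]
 [141 139 109  59  53  56  58  73  71  67  46  37  65 112 118 117 148 236]
 [138 134 101  48  43  45  45  45  45  45  42  40  73 113 117 117 161 242]
 [136 125 102  82  82  83  81  79  78  77  75  73  91 114 114 116 174 242]
 [122 120 119 118 118 118 117 117 117 116 116 114 114 115 115 115 170 241]
 [115 116 114 112 113 113 113 112 112 113 112 113 112 111 111 113 176 239]
 [ 92  95  92  91  94 103 102  96  93  95  96  97  96  97 103 107 124 150]]
slot px-> [[561.29480706 123.19087412  20.        ]] bar [[459.24756281 316.78142551  20.        ]
 [680.99048296 304.36894645  20.        ]] tip [[558.81213515  79.53870741  20.        ]]
```

arm_command(series=[50,2.8,-1.3,2,0,50,5.5,-2.6,4,0,50,8.3,-3.9,6,0,50,11,-5.2,8,0,50,13.8,-6.4,10,0])

```text
clock: 2.23
eef_pos: [397.1, -56.7, 130.8]
tool_rot: [-3.141, 0.001, 3.084]
force: [0.3, 1.1, -1.2]
width: 42.8
gripper_force: 0.0
```

arm_command(series=[50,0,0,4,0,50,0,0,8,0,50,0,0,11,0,50,0,0,12.5,0,50,0,0,13,0])

```text
clock: 2.65
eef_pos: [387.2, -69.2, 48.7]
tool_rot: [-3.107, -0.03, 3.086]
force: [0.5, -0.6, -0.2]
width: 42.6
gripper_force: 0.0
```

```bash
python3 - <<'E'
from h import *
I,D,c=wristshot('w2')
P=cloud(c,D); 
t=P[(P[...,2]<30)&(np.abs(P[...,0]-392)<14)&(P[...,2]>0)&(np.abs(P[...,1]+58)<60)]
print(len(t)); b=t[t[:,2]>2.5]; print(np.percentile(b,[1,50,99],axis=0).round(1) if len(b) else b)
print(monitor.read_state()['width'])
E
```

```text
2.65 [387.2 -69.2  48.7] [-3.1065 -0.0303  3.0859] F [ 0.5 -0.6 -0.2]
6287
[[ 378.3 -116.     2.5]
 [ 390.9  -54.7    2.8]
 [ 405.7    0.9    3.7]]
42.78692335518095
```

View pics/w2.png

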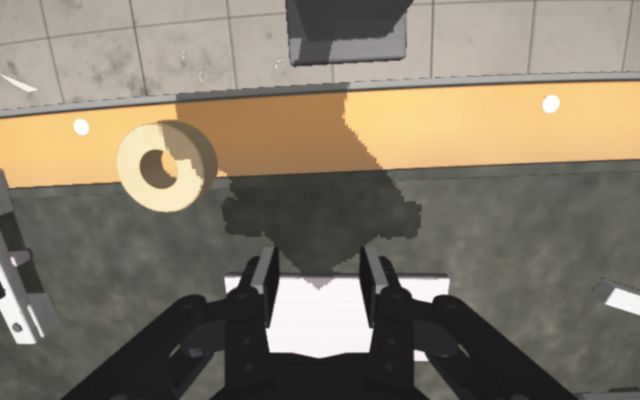

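The view shows the arm cannot get down this close to the base: it stopped at z 49, tilted. I'll go back up and straddle the narrow plate (near edge at row 275) from above its centre instead.

arm_command(series=[100,-1,0,-3,0,100,-2,0,-6,0,100,-3.5,0,-9,0,100,-5,0,-11,0,100,-6,0,-12,0])

```text
clock: 3.12
eef_pos: [453.6, -67.7, 170.5]
tool_rot: [-3.109, -0.025, 3.086]
force: [0.2, -0.2, 0.3]
width: 85.5
gripper_force: 0.0
```

```bash
python3 - <<'E'
from h import *
s=monitor.read_state(); print(s['eef_pos'],s['tool_rot'],s['qpos'])
E
```

```text
[453.59716916 -67.69026839 170.52435786] [-3.10886536 -0.02521231  3.08624339] [ 0.43170266  0.50736381 -0.52402442  2.06900866  0.43578343  0.70107994
  1.13045965]
```

```bash
cat >> h.py <<'E'
from scipy.spatial.transform import Rotation as Ro
O=np.array([561.5,209.3]); A=np.radians(-3.2); SX=np.array([np.cos(A),np.sin(A)]); SY=np.array([-np.sin(A),np.cos(A)])
st=lambda p:np.array([(np.array(p)[:2]-O)@SX,(np.array(p)[:2]-O)@SY])
ws=lambda sx,sy:O+sx*SX+sy*SY
def chain(W):
    """W: list of (sx,sy,z,yaw_deg rel station or None); prints shifts in tool axes cm"""
    s=monitor.read_state(); p=s['eef_pos']; R=Ro.from_euler('xyz',s['tool_rot']).as_matrix()
    print('at st',st(p).round(1),'z',p[2].round(1),'tilt axis',R[:,2].round(3))
    for sx,sy,z,yaw in W:
        q=np.array([*ws(sx,sy),z]); d=R.T@(q-p); t=0
        if yaw is not None:
            cur=np.arctan2(R[1,0],R[0,0]); t=-((np.radians(yaw)+A-cur+np.pi)%(2*np.pi)-np.pi)
        print('->',(sx,sy,z,yaw),'shift cm',(d/10).round(2),'turn',np.degrees(t).round(2),'rows',max(np.linalg.norm(d)/41.7,abs(np.degrees(t))/7.16).round(1))
        p=q; R=R@Ro.from_euler('z',t).as_matrix()
E
python3 - <<'E'
from h import *
print(st([458,-61.6]))
chain([(-88,-276,90,90),(-88,-276,-8,None),(64,-276,-8,None),(64,-276,60,None),(62,-382,60,None),(62,-382,3,None),(62,-86,3,None)])
E
```

```text
[ -88.21657339 -276.25512878]
at st [ -92.3 -282.6] z 170.5 tilt axis [-0.027 -0.031 -0.999]
-> (-88, -276, 90, 90) shift cm [-0.63  0.92  8.01] turn 90.03 rows 12.6
-> (-88, -276, -8, None) shift cm [0.32 0.25 9.79] turn 0.0 rows 2.4
-> (64, -276, -8, None) shift cm [-1.00e-02  1.52e+01 -3.80e-01] turn 0.0 rows 3.6
-> (64, -276, 60, None) shift cm [-0.22 -0.17 -6.79] turn 0.0 rows 1.6
-> (62, -382, 60, None) shift cm [-10.59  -0.2    0.35] turn 0.0 rows 2.5
-> (62, -382, 3, None) shift cm [0.19 0.14 5.7 ] turn 0.0 rows 1.4
-> (62, -86, 3, None) shift cm [29.58  0.   -0.97] turn 0.0 rows 7.1
```

arm_command(series=[100,-0.1,0.2,1.6,7,100,-0.3,0.4,3.2,14,100,-0.4,0.6,4.8,21,100,-0.5,0.8,6.4,28,100,-0.63,0.92,8,35])

```text
clock: 3.53
eef_pos: [455.2, -61.9, 86.7]
tool_rot: [-3.096, -0.005, 2.47]
force: [-0.3, 0.5, -1.0]
width: 85.5
gripper_force: 0.0
```

arm_command(series=[100,0,0,0,7,100,0,0,0,14,100,0,0,0,21,100,0,0,0,28,100,0,0,0,35])

```text
clock: 3.95
eef_pos: [455.3, -61.8, 87.3]
tool_rot: [-3.102, 0.022, 1.86]
force: [-0.3, -0.0, -0.2]
width: 85.4
gripper_force: 0.0
```

arm_command(series=[100,0,0,0,7,100,0,0,0,14,100,0,0,0,20,100,0,0,0,20,100,0,0,0,20])

```text
clock: 4.37
eef_pos: [455.3, -62.0, 87.2]
tool_rot: [-3.112, 0.035, 1.52]
force: [-0.7, 0.1, 0.4]
width: 85.2
gripper_force: 0.0
```

```bash
python3 - <<'E'
from h import *
I,D,c=wristshot('w3')
chain([(-88,-276,-3,90),(-88,-276,-8,None)])
P=cloud(c,D); m=((P[...,2]>6)&(P[...,2]<13)&(abs(P[...,0]-458)<60)&(abs(P[...,1]+62)<110)).astype(np.uint8)
k=max(cv2.findContours(m,0,2)[0],key=cv2.contourArea); w=ray(c,k.reshape(-1,2),10)[:,:2]
print(np.percentile((w-O)@SX,[2,98]),np.percentile((w-O)@SY,[2,98]))
E
```

```text
4.3667 [455.3 -62.   87.2] [-3.1117  0.0348  1.5196] F [-0.7  0.1  0.4]
at st [ -90.8 -276.9] z 87.2 tilt axis [-0.032 -0.033 -0.999]
-> (-88, -276, -3, 90) shift cm [0.4  0.55 9.  ] turn 0.26 rows 2.2
-> (-88, -276, -8, None) shift cm [0.02 0.01 0.5 ] turn 0.0 rows 0.1
[-124.76899419  -51.40167725] [-352.67326448 -196.39962191]
```

View pics/w3.png

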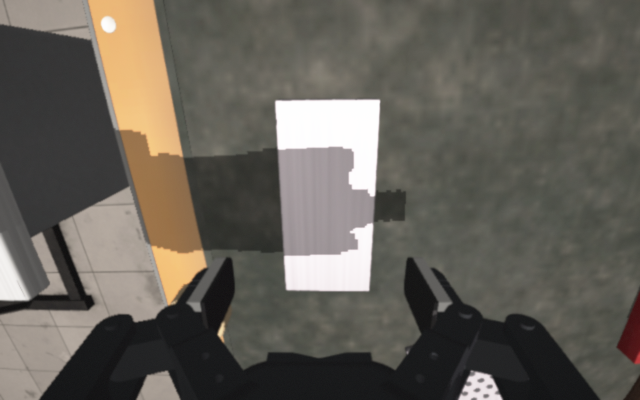

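The plate is centred under the open fingers (columns 277-380, rows 100-290), so I go down and straddle it.

arm_command(series=[100,0.4,0.55,4,0,100,0.4,0.55,7,0,100,0.4,0.55,8.5,0,100,0.4,0.55,9.2,0,100,0.4,0.55,9.4,0])

```text
clock: 4.83
eef_pos: [457.3, -61.7, -8.6]
tool_rot: [-3.11, 0.034, 1.519]
force: [-0.3, -0.2, 0.4]
width: 85.5
gripper_force: 0.0
```

```bash
python3 - <<'E'
from h import *
I,D,c=wristshot('w4')
chain([(64,-276,-7,None)])
P=cloud(c,D); s=monitor.read_state()['eef_pos']
for sg in(-1,1):
    q=s[:2]+sg*47*SX
    m=(np.hypot(P[...,0]-q[0],P[...,1]-q[1])<12)&(P[...,2]<40); print(sg,m.sum(),np.nanpercentile(P[...,2][m],[0.5,5,50]).round(1) if m.any() else '')
E
```

```text
4.8333 [457.3 -61.7  -8.6] [-3.1096  0.0342  1.5187] F [-0.3 -0.2  0.4]
at st [ -89.  -276.6] z -8.6 tilt axis [-0.034 -0.032 -0.999]
-> (64, -276, -7, None) shift cm [ 1.000e-02  1.529e+01 -6.600e-01] turn 0.0 rows 3.7
-1 1986 [ 1.2  1.8 17.4]
1 1914 [ 1.2  1.9 18.9]
```

arm_command(series=[100,0,0.8,-0.03,0,100,0,2.2,-0.07,0,100,0,3.8,-0.13,0,100,0,5.4,-0.18,0,100,0,7,-0.23,0])

```text
clock: 5.3
eef_pos: [528.7, -65.8, -6.3]
tool_rot: [-3.111, 0.035, 1.517]
force: [-1.5, 0.2, -0.9]
width: 85.1
gripper_force: 0.6
```

arm_command(series=[100,0,1.6,-0.06,0,100,0,3.2,-0.1,0,100,0,4.8,-0.16,0,100,0,6.4,-0.21,0,100,0,7.8,-0.26,0])

```text
clock: 5.72
eef_pos: [606.9, -69.9, -6.0]
tool_rot: [-3.111, 0.034, 1.517]
force: [-1.4, 0.8, -1.2]
width: 85.5
gripper_force: 0.5
```

arm_command(series=[100,0,0.5,0,0,100,0,0.5,0,0,100,0,0,-3,0,100,0,0,-6,0,100,0,0,-8,0])

```text
clock: 6.13
eef_pos: [608.2, -66.8, 75.4]
tool_rot: [-3.112, 0.035, 1.517]
force: [0.8, 0.2, -0.1]
width: 85.2
gripper_force: 0.0
```

```bash
cat >> h.py <<'E'
def plate(c,D,lo=(-130,-420),hi=(130,-30)):
    P=cloud(c,D); X=P[...,:2]-O; a=X@SX; b=X@SY
    m=((P[...,2]>6)&(P[...,2]<13)&(a>lo[0])&(a<hi[0])&(b>lo[1])&(b<hi[1])).astype(np.uint8)
    m=cv2.morphologyEx(m,cv2.MORPH_OPEN,np.ones((3,3)))
    for k in cv2.findContours(m,0,2)[0]:
        if cv2.contourArea(k)<1500: continue
        w=ray(c,k.reshape(-1,2),10)[:,:2]; w=np.c_[(w-O)@SX,(w-O)@SY].astype(np.float32)
        print('plate st',cv2.minAreaRect(w),w.min(0),w.max(0))
E
python3 - <<'E'
from h import *
I,D,c=wristshot('w5'); plate(c,D)
chain([(59,-382,70,90),(59,-382,3,None),(59,-180,3,None)])
E
```

```text
6.1333 [608.2 -66.8  75.4] [-3.1124  0.0346  1.5174] F [ 0.8  0.2 -0.1]
plate st ((60.26265335083008, -275.5461730957031), (157.83026123046875, 72.55382537841797), 89.87366485595703) [  23.953981 -354.42386 ] [  96.69535 -196.70146]
at st [  64.7 -272.8] z 79.0 tilt axis [-0.025 -0.033 -0.999]
-> (59, -382, 70, 90) shift cm [-10.88  -0.57   1.29] turn 0.12 rows 2.6
-> (59, -382, 3, None) shift cm [0.23 0.15 6.69] turn 0.0 rows 1.6
-> (59, -180, 3, None) shift cm [ 2.019e+01 -2.000e-02 -7.000e-01] turn 0.0 rows 4.8
```

View pics/w5.png

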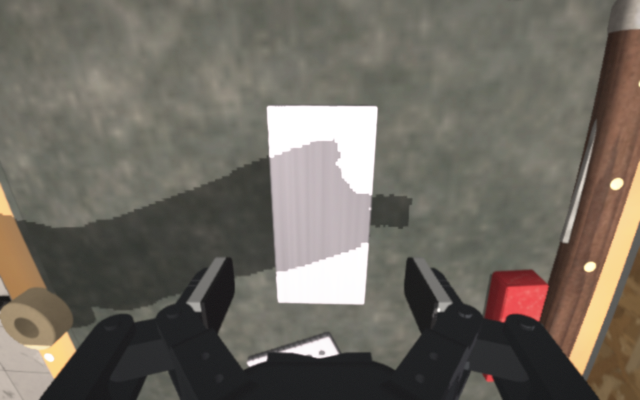

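The narrow plate now lies square to the channel, at station x 60, y -275. Next I push it in from behind with two spread fingertips.

arm_command(series=[35,-3.2,-0.2,0.3,0,35,-6.5,-0.4,0.7,0,35,-9.7,-0.5,1.2,0,35,-9.7,-0.5,3.2,0,35,-9.6,-0.45,5,0])

```text
clock: 6.6
eef_pos: [596.1, -168.8, 27.0]
tool_rot: [-3.113, 0.038, 1.511]
force: [0.8, 1.3, -0.2]
width: 29.9
gripper_force: 0.0
```

arm_command(series=[35,0.06,0.05,1.8,0,35,0.1,0.1,3,0,35,0.1,0.1,3.3,0,35,0.6,0.1,3.3,0,35,1.8,0.1,3.25,0])

```text
clock: 7.02
eef_pos: [597.4, -159.2, -0.2]
tool_rot: [-3.113, 0.051, 1.51]
force: [-5.5, -17.2, 32.7]
width: 29.7
gripper_force: 17.2
```

arm_command(series=[35,1.6,0,-0.05,0,35,3.4,0,-0.1,0,35,5.4,0,-0.16,0,35,7.4,0,-0.22,0,35,9,0,-0.3,0])

```text
clock: 7.43
eef_pos: [607.9, -67.9, -0.2]
tool_rot: [-3.122, 0.049, 1.51]
force: [-1.6, -16.6, 31.2]
width: 30.0
gripper_force: 16.5
```

```bash
python3 - <<'E'
from h import *
I,D,c=wristshot('w6'); plate(c,D)
chain([(59,-200,2,90),(59,-86,2,None)])
E
```

```text
7.4333 [ 6.079e+02 -6.790e+01 -2.000e-01] [-3.1224  0.0486  1.5099] F [ -1.6 -16.6  31.2]
plate st ((66.60649108886719, -209.6158905029297), (108.30938720703125, 72.22122955322266), 89.50436401367188) [  30.483534 -263.85254 ] [ 102.962006 -155.15453 ]
at st [  61.8 -268.6] z -0.3 tilt axis [-0.021 -0.043 -0.999]
-> (59, -200, 2, 90) shift cm [ 6.85 -0.3  -0.52] turn -0.03 rows 1.6
-> (59, -86, 2, None) shift cm [ 1.139e+01 -1.000e-02 -5.000e-01] turn 0.0 rows 2.7
```

```bash
python3 - <<'E'
from h import *
d=np.load('pics/w6.npz'); I=d['I'];D=d['D'];c={k:d[k] for k in('mtx','dist_coeffs','R','t')}
P=cloud(c,D)
a=(P[...,:2]-O)@SX; b=(P[...,:2]-O)@SY
for sx in (40,60,80,95):
    r=[]
    for sy in range(-270,-80,15):
        u,v=proj(c,[*ws(sx,sy),10])[0].round().astype(int)
        r.append((sy,u,v,int(I[v,u].mean()),P[v,u,2].round(0)) if 0<=u<640 and 0<=v<400 else (sy,'out'))
    print(sx,r)
t,Dt=viewer.get_image('top'); ct=cam('top'); save('top1.png',t)
h=cv2.cvtColor(t,cv2.COLOR_RGB2HSV); m=((h[...,2]>140)&(h[...,1]<60)).astype(np.uint8); 
for sx in (20,25,30,60,90,95,100,105,110):
    print(sx,[(int(t[v,u].mean())) for sy in range(-280,-60,10) for u,v in [proj(ct,[*ws(sx,sy),10])[0].round().astype(int)]])
E
```

```text
40 [(-270, np.int64(277), np.int64(265), 90, np.float64(23.0)), (-255, np.int64(275), np.int64(239), 137, np.float64(10.0)), (-240, np.int64(273), np.int64(210), 139, np.float64(9.0)), (-225, np.int64(271), np.int64(179), 140, np.float64(8.0)), (-210, np.int64(269), np.int64(146), 237, np.float64(9.0)), (-195, np.int64(267), np.int64(110), 238, np.float64(9.0)), (-180, np.int64(264), np.int64(71), 237, np.float64(9.0)), (-165, np.int64(262), np.int64(29), 236, np.float64(8.0)), (-150, 'out'), (-135, 'out'), (-120, 'out'), (-105, 'out'), (-90, 'out')]
60 [(-270, np.int64(317), np.int64(265), 49, np.float64(3.0)), (-255, np.int64(317), np.int64(239), 140, np.float64(10.0)), (-240, np.int64(316), np.int64(210), 142, np.float64(10.0)), (-225, np.int64(316), np.int64(179), 142, np.float64(9.0)), (-210, np.int64(316), np.int64(146), 239, np.float64(9.0)), (-195, np.int64(315), np.int64(109), 239, np.float64(9.0)), (-180, np.int64(315), np.int64(70), 238, np.float64(9.0)), (-165, np.int64(314), np.int64(28), 235, np.float64(8.0)), (-150, 'out'), (-135, 'out'), (-120, 'out'), (-105, 'out'), 
[... 1387 characters left out ...]
104, 102, 97, 94, 229, 228, 224, 151, 76, 81, 76]
60 [190, 190, 174, 194, 170, 193, 191, 177, 55, 188, 227, 226, 226, 226, 225, 224, 225, 224, 203, 97, 89, 88]
90 [181, 181, 174, 183, 170, 167, 182, 153, 62, 185, 225, 225, 223, 222, 222, 221, 220, 220, 175, 87, 84, 82]
95 [178, 178, 170, 182, 168, 166, 181, 149, 57, 185, 226, 225, 223, 222, 222, 221, 220, 221, 174, 83, 78, 80]
100 [177, 176, 165, 179, 168, 164, 179, 145, 68, 184, 218, 216, 216, 216, 216, 215, 218, 217, 218, 71, 126, 163]
105 [173, 174, 171, 178, 178, 162, 177, 132, 66, 69, 68, 82, 82, 81, 84, 84, 88, 85, 84, 101, 160, 227]
110 [171, 171, 170, 172, 174, 147, 174, 124, 79, 81, 72, 84, 81, 83, 84, 84, 84, 80, 83, 152, 228, 223]
```

```bash
python3 - <<'E'
from h import *
chain([(62,-272,3,None),(64,-262,50,None),(66,-180,50,90),(66,-180,-7,None),(52.5,-180,-7,None),(52.5,-180,50,None),(59,-276,40,None),(59,-276,5,None),(59,-180,5,None),(59,-100,5,None)])
E
```

```text
at st [  61.9 -268.7] z -0.3 tilt axis [-0.021 -0.042 -0.999]
-> (62, -272, 3, None) shift cm [-0.34  0.01 -0.32] turn 0.0 rows 0.1
-> (64, -262, 50, None) shift cm [ 0.8   0.11 -4.74] turn 0.0 rows 1.2
-> (66, -180, 50, 90) shift cm [ 8.19  0.19 -0.36] turn -0.0 rows 2.0
-> (66, -180, -7, None) shift cm [0.25 0.11 5.69] turn 0.0 rows 1.4
-> (52.5, -180, -7, None) shift cm [ 0.   -1.35  0.03] turn 0.0 rows 0.3
-> (52.5, -180, 50, None) shift cm [-0.25 -0.11 -5.69] turn 0.0 rows 1.4
-> (59, -276, 40, None) shift cm [-9.55  0.68  1.4 ] turn 0.0 rows 2.3
-> (59, -276, 5, None) shift cm [0.15 0.07 3.5 ] turn 0.0 rows 0.8
-> (59, -180, 5, None) shift cm [ 9.59 -0.01 -0.41] turn 0.0 rows 2.3
-> (59, -100, 5, None) shift cm [ 7.99 -0.01 -0.34] turn 0.0 rows 1.9
```

arm_command(series=[35,-0.5,0,-0.6,0,100,-0.5,0,-3,0,100,0.5,0.1,-5.1,0,100,4,0.2,-5.3,0,100,8,0.3,-5.5,0])

```text
clock: 7.95
eef_pos: [613.0, 20.7, 47.2]
tool_rot: [-3.114, 0.037, 1.51]
force: [0.5, 0.2, -0.1]
width: 76.8
gripper_force: 0.0
```

arm_command(series=[100,0.65,0,0,0,100,0.65,0,0,0,100,0.65,0,0,0,100,0.65,0,0,0,100,0.65,0,0,0])

```text
clock: 8.37
eef_pos: [612.2, 28.1, 45.0]
tool_rot: [-3.111, 0.037, 1.514]
force: [1.1, 0.8, -0.1]
width: 85.5
gripper_force: 0.0
```

```bash
python3 - <<'E'
from h import *
I,D,c=wristshot('w7'); plate(c,D)
chain([(66,-180,-7,90),(52.5,-180,-7,None)])
E
```

```text
8.3667 [612.2  28.1  45. ] [-3.111   0.0368  1.5143] F [ 1.1  0.8 -0.1]
plate st ((66.54925537109375, -174.85406494140625), (157.57615661621094, 72.59361267089844), 89.62792205810547) [  30.169195 -253.77316 ] [103.31444 -95.94881]
at st [  60.8 -178. ] z 45.1 tilt axis [-0.032 -0.035 -0.999]
-> (66, -180, -7, 90) shift cm [-0.01  0.68  5.19] turn -0.05 rows 1.3
-> (52.5, -180, -7, None) shift cm [ 0.   -1.35  0.04] turn 0.0 rows 0.3
```

arm_command(series=[100,0,0.68,2.5,0,100,0,0.68,4.5,0,100,0,0.68,5.2,0,100,0,0.2,5.2,0,100,0,-0.2,5.2,0])

```text
clock: 8.83
eef_pos: [608.6, 28.0, -6.6]
tool_rot: [-3.112, 0.035, 1.515]
force: [0.2, -0.0, 0.1]
width: 85.3
gripper_force: 0.0
```

arm_command(series=[100,0,-0.3,0,0,100,0,-0.5,0,0,100,0,-0.5,0,0,100,0,-0.2,-3,0,100,0,-0.2,-5,0])

```text
clock: 9.25
eef_pos: [608.5, 30.5, 44.6]
tool_rot: [-3.111, 0.035, 1.516]
force: [1.2, -0.3, 0.7]
width: 85.5
gripper_force: 0.0
```

```bash
python3 - <<'E'
from h import *
I,D,c=wristshot('w8'); plate(c,D)
chain([(59,-276,40,90),(59,-276,5,None),(59,-100,5,None)])
E
```

```text
9.25 [608.5  30.5  44.6] [-3.1114  0.0353  1.5164] F [ 1.2 -0.3  0.7]
plate st ((53.90385818481445, -173.89080810546875), (157.5554962158203, 73.74273681640625), 88.93951416015625) [  17.480852 -253.06929 ] [ 92.139   -94.76904]
at st [  59.8 -175.1] z 48.7 tilt axis [-0.025 -0.033 -0.999]
-> (59, -276, 40, 90) shift cm [-10.06  -0.06   1.21] turn 0.07 rows 2.4
-> (59, -276, 5, None) shift cm [0.12 0.08 3.5 ] turn 0.0 rows 0.8
-> (59, -100, 5, None) shift cm [ 1.759e+01 -1.000e-02 -6.000e-01] turn 0.0 rows 4.2
```

arm_command(series=[35,-3.4,-0.1,0,0,35,-6.8,-0.2,0.2,0,35,-9.9,-0.25,0.6,0,35,-9.9,-0.25,1.2,0,35,-9.9,-0.25,2,0])

```text
clock: 9.72
eef_pos: [600.0, -72.4, 27.6]
tool_rot: [-3.113, 0.037, 1.511]
force: [0.0, 1.1, -0.4]
width: 30.3
gripper_force: 0.0
```

arm_command(series=[35,0.05,0,1.5,0,35,0.1,0,2.6,0,35,0.1,0,2.6,0,35,0.8,0,2.6,0,35,2,0,2.55,0])

```text
clock: 10.13
eef_pos: [599.9, -51.0, 0.5]
tool_rot: [-3.111, 0.037, 1.515]
force: [0.3, -2.1, -0.3]
width: 30.0
gripper_force: 1.0
```

arm_command(series=[35,1.4,0,-0.05,0,35,2.8,0,-0.1,0,35,4.2,0,-0.14,0,35,5.6,0,-0.19,0,35,7,0,-0.24,0])

```text
clock: 10.55
eef_pos: [604.2, 22.3, 0.7]
tool_rot: [-3.112, 0.035, 1.517]
force: [0.2, -1.8, -0.2]
width: 29.7
gripper_force: 1.0
```

```bash
python3 - <<'E'
from h import *
I,D,c=wristshot('w9'); plate(c,D,hi=(130,0))
chain([(59,-86,5,90)])
E
```

```text
10.55 [604.2  22.3   0.7] [-3.1118  0.035   1.5174] F [ 0.2 -1.8 -0.2]
plate st ((54.274417877197266, -118.7052001953125), (109.64457702636719, 74.58688354492188), 87.84578704833984) [  16.889761 -174.03418 ] [ 93.238434 -64.9989  ]
at st [  53.1 -179.7] z 0.9 tilt axis [-0.031 -0.03  -0.999]
-> (59, -86, 5, 90) shift cm [ 9.35  0.62 -0.72] turn 0.35 rows 2.3
```

View pics/w9.png

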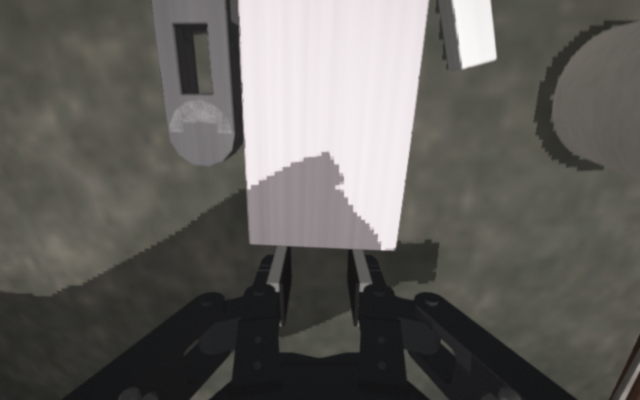

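The narrow plate's back edge runs from (250,245) to (397,250). The plate lies between the nose (slot at 193,58) and the flared wall end (478,60), turned slightly, with its near side along the nose.

```bash
python3 - <<'E'
from h import *
d=np.load('pics/w9.npz'); c={k:d[k] for k in('mtx','dist_coeffs','R','t')}
q=lambda l,z:[st(p).round(1) for p in ray(c,l,z)]
print('nose edge',q([[237,20],[240,140]],20),'tip',q([[205,166]],20),'slot corners',q([[174,24],[207,24],[180,94],[209,94]],20))
print('plate corners',q([[250,245],[397,250]],10),'left edge',q([[239,10]],10),'right',q([[428,5]],10),'wall end',q([[460,69],[497,58]],16))
E
```

```text
nose edge [array([ 23.4, -73.8]), array([  20.9, -116.6])] tip [array([   5.2, -127.4])] slot corners [array([  0.1, -74.5]), array([ 12.3, -74.8]), array([ -1.1, -98.8]), array([ 10.3, -98.9])]
plate corners [array([  18.2, -169.9]), array([  90.6, -171.4])] left edge [array([ 21.7, -68.4])] right [array([ 93.2, -67. ])] wall end [array([106. , -89.7]), array([119.5, -85.5])]
```

```bash
python3 - <<'E'
from h import *
d=np.load('pics/w1.npz'); I=d['I'].astype(float).mean(2);c={k:d[k] for k in('mtx','dist_coeffs','R','t')}
def edge_rows(rows,c0,c1,sgn,z):   # subpixel edge along columns
    out=[]
    for r in rows:
        g=np.diff(cv2.GaussianBlur(I,(3,3),0)[r,c0(r):c1(r)])*sgn; j=g.argmax()
        if g[j]>15: out.append((c0(r)+j+.5,r))
    return fit(out,z)
def edge_cols(cols,r0,r1,sgn,z):
    out=[]
    for q in cols:
        g=np.diff(cv2.GaussianBlur(I,(3,3),0)[r0(q):r1(q),q])*sgn; j=g.argmax()
        if g[j]>15: out.append((q,r0(q)+j+.5))
    return fit(out,z)
def fit(o,z):
    w=ray(c,o,z)[:,:2]; vx,vy,x,y=cv2.fitLine(w.astype(np.float32),cv2.DIST_HUBER,0,.01,.01).ravel()
    return len(o),np.degrees(np.arctan2(vy,vx)).round(2),'pt st',st([x,y]).round(2)
L=lambda a,b:(lambda t:int(a[1]+(t-a[0])*(b[1]-a[1])/(b[0]-a[0])))
# bar outer edge: (590,89)->(547,260)
e=lambda r:590-(r-89)*43/171
print('bar outer',edge_rows(range(95,255),lambda r:int(e(r))-6,lambda r:int(e(r))+7,-1,20))
print('bar inner',edge_rows([*range(105,165),*range(205,240)],lambda r:int(e(r))-20,lambda r:int(e(r))-7,1,20))
print('rail up',edge_cols(range(445,545),lambda q:160,lambda q:180,1,16))
print('rail dn',edge_cols(range(462,545),lambda q:190,lambda q:206,-1,16))
print('wide wall up',edge_cols(range(490,570),lambda q:75,lambda q:96,1,16),'dn',edge_cols(range(490,570),lambda q:94,lambda q:112,-1,16))
print('narrow wall dn',edge_cols(range(460,535),lambda q:250,lambda q:268,-1,16),'up',edge_cols(range(460,535),lambda q:236,lambda q:254,1,16))
E
```

```text
bar outer (160, np.float32(-4.36), 'pt st', array([ -3.81, 100.39]))
bar inner (95, np.float32(-4.38), 'pt st', array([-13.94,  84.39]))
rail up (100, np.float32(86.0), 'pt st', array([-12.22,   9.79]))
rail dn (83, np.float32(86.67), 'pt st', array([26.14, 14.76]))
wide wall up (80, np.float32(85.67), 'pt st', array([-109.38,   27.44])) dn (80, np.float32(85.62), 'pt st', array([-90.1 ,  34.03]))
narrow wall dn (75, np.float32(85.92), 'pt st', array([112.87,  42.06])) up (75, np.float32(86.03), 'pt st', array([93.23, 57.93]))
```

```bash
sed -i 's/^O=np.array(\[561.5,209.3\]); A=np.radians(-3.2)/O=np.array([562.4,209.2]); A=np.radians(-4.25)/' h.py; python3 - <<'E'
from h import *
d=np.load('pics/w9.npz'); c={k:d[k] for k in('mtx','dist_coeffs','R','t')}
q=lambda l,z:[st(p).round(1) for p in ray(c,l,z)]
print('nose edge',q([[237,20],[240,140]],20),'tip',q([[205,166]],20),'slot corners',q([[174,24],[207,24],[180,94],[209,94]],20))
print('plate corners',q([[250,245],[397,250]],10),'left edge',q([[239,10]],10),'right',q([[428,5]],10))
chain([(56,-190,4,None),(58,-182,4,90),(58,-120,4,None),(58,-84,4,None)])
E
```

```text
nose edge [array([ 23.8, -73.3]), array([  22.2, -116.2])] tip [array([   6.6, -127.2])] slot corners [array([  0.5, -74.4]), array([ 12.8, -74.5]), array([ -0.2, -98.8]), array([ 11.3, -98.7])]
plate corners [array([  20.4, -169.5]), array([  92.8, -169.7])] left edge [array([ 22., -68.])] right [array([ 93.5, -65.2])]
at st [  55.5 -178.7] z 0.9 tilt axis [-0.031 -0.03  -0.999]
-> (56, -190, 4, None) shift cm [-1.14  0.01 -0.28] turn 0.0 rows 0.3
-> (58, -182, 4, 90) shift cm [ 0.79  0.22 -0.03] turn 1.4 rows 0.2
-> (58, -120, 4, None) shift cm [ 6.2  -0.01 -0.2 ] turn 0.0 rows 1.5
-> (58, -84, 4, None) shift cm [ 3.6  -0.   -0.11] turn 0.0 rows 0.9
```

arm_command(series=[35,-0.6,0,-0.15,0,35,-0.6,0.25,-0.2,1.4,35,0,0.25,-0.2,1.4,35,0.8,0.25,-0.22,1.4,35,1.8,0.25,-0.26,1.4])

```text
clock: 11.02
eef_pos: [608.0, 36.5, 2.6]
tool_rot: [-3.113, 0.037, 1.489]
force: [1.0, -2.3, -0.7]
width: 30.3
gripper_force: 1.1
```

arm_command(series=[35,1,0,-0.03,0,35,2,0,-0.06,0,35,3,0,-0.1,0,35,4,0,-0.13,0,35,5,0,-0.17,0])

```text
clock: 11.43
eef_pos: [612.1, 88.5, 2.6]
tool_rot: [-3.113, 0.037, 1.492]
force: [2.7, -3.1, 0.6]
width: 30.1
gripper_force: 1.7
```

arm_command(series=[35,0.4,0,-0.01,0,35,0.8,0,-0.03,0,35,1.2,0,-0.04,0,35,1.6,0,-0.05,0,35,2,0,-0.07,0])

```text
clock: 11.85
eef_pos: [613.1, 107.0, 2.5]
tool_rot: [-3.112, 0.037, 1.491]
force: [0.1, -3.7, 1.7]
width: 29.9
gripper_force: 1.9
```

```bash
python3 - <<'E'
from h import *
chain([(58,-84,4,90)])
E
```

```text
at st [ 58.1 -98.1] z 2.5 tilt axis [-0.032 -0.035 -0.999]
-> (58, -84, 4, 90) shift cm [ 1.41 -0.02 -0.2 ] turn -0.34 rows 0.3
```

arm_command(series=[35,0.3,0,-0.01,0,35,0.6,0,-0.02,0,35,0.9,0,-0.04,0,35,1.1,0,-0.05,0,35,1.3,0,-0.05,0])

```text
clock: 12.27
eef_pos: [614.0, 119.8, 2.5]
tool_rot: [-3.112, 0.038, 1.492]
force: [-0.8, -8.0, 4.4]
width: 29.8
gripper_force: 4.1
```

arm_command(series=[35,0.1,0,0,0,35,0.2,0,0,0,35,0.3,0,0,0,35,0.4,0,0,0,35,0.4,0,0,0])

```text
clock: 12.68
eef_pos: [614.0, 119.8, 2.5]
tool_rot: [-3.111, 0.043, 1.49]
force: [0.5, -11.7, 5.9]
width: 30.1
gripper_force: 5.5
```

```bash
python3 - <<'E'
from h import *
chain([(58,-84,4,90)])
E
```

```text
at st [ 58.1 -85.3] z 2.5 tilt axis [-0.034 -0.04  -0.999]
-> (58, -84, 4, 90) shift cm [ 0.12 -0.02 -0.16] turn -0.4 rows 0.1
```

The narrow plate is home: it stopped at y -75 with the force rising. Now the wide plate.

```bash
python3 - <<'E'
from h import *
print(st([594.2,-273.4]),st([399.9,-302]))
chain([(58,-110,6,None),(80,-130,90,None),(165,-478,90,180),(165,-478,1,None),(68,-478,1,None),(68,-478,60,None)])
E
```

```text
[  67.47731325 -478.91628934] [-124.16889489 -521.83692428]
at st [ 58.1 -85.3] z 2.5 tilt axis [-0.034 -0.04  -0.999]
-> (58, -110, 6, None) shift cm [-2.48 -0.   -0.25] turn 0.0 rows 0.6
-> (80, -130, 90, None) shift cm [-2.34  1.96 -8.37] turn 0.0 rows 2.1
-> (165, -478, 90, 180) shift cm [-34.71   8.78   1.22] turn -90.4 rows 12.6
-> (165, -478, 1, None) shift cm [-0.28  0.38  8.89] turn 0.0 rows 2.1
-> (68, -478, 1, None) shift cm [9.7 0.  0.3] turn 0.0 rows 2.3
-> (68, -478, 60, None) shift cm [ 0.18 -0.25 -5.89] turn 0.0 rows 1.4
```

arm_command(series=[35,-1.5,0,-0.3,0,35,-3,0,-1.5,0,70,-4,0.5,-4,0,70,-5,1.5,-7,0,70,-6.5,2,-8.6,0])

```text
clock: 13.1
eef_pos: [633.8, 64.5, 92.8]
tool_rot: [-3.116, 0.031, 1.494]
force: [1.4, 0.9, 0.9]
width: 60.0
gripper_force: 0.0
```

arm_command(series=[70,-3.3,0.9,0.1,0,70,-6.6,1.7,0.2,0,70,-9.9,2.6,0.4,0,70,-13.2,3.4,0.5,0,70,-16.5,4.2,0.6,0])

```text
clock: 13.52
eef_pos: [660.7, -106.3, 88.6]
tool_rot: [-3.112, 0.033, 1.493]
force: [0.8, 0.2, -0.4]
width: 59.4
gripper_force: 0.0
```

arm_command(series=[70,-3.3,0.9,0.1,-7,70,-6.6,1.8,0.2,-14,70,-9.9,2.7,0.4,-21,70,-13.2,3.6,0.5,-28,70,-16.5,4.5,0.6,-34])

```text
clock: 13.93
eef_pos: [692.7, -274.7, 87.1]
tool_rot: [-3.1, 0.011, 2.092]
force: [1.8, 0.2, -0.6]
width: 60.1
gripper_force: 0.0
```

arm_command(series=[70,0,0,0,-7,70,0,0,0,-14,70,0,0,0,-21,70,0,0,0,-28,70,0,0,0,-34])

```text
clock: 14.35
eef_pos: [692.6, -272.9, 87.1]
tool_rot: [-3.101, -0.015, 2.685]
force: [-0.2, -0.9, 0.3]
width: 60.0
gripper_force: 0.0
```

arm_command(series=[70,0,0,0,-7,70,0,0,0,-14,70,0,0,0,-21,70,0,0,0,-22.4,70,0,0,0,-22.4])

```text
clock: 14.77
eef_pos: [692.5, -273.6, 87.1]
tool_rot: [-3.108, -0.029, 3.068]
force: [0.4, -0.6, -0.2]
width: 59.6
gripper_force: 0.0
```

```bash
python3 - <<'E'
from h import *
I,D,c=wristshot('w10'); plate(c,D,lo=(-60,-600),hi=(180,-350))
chain([(165,-478,1,180),(68,-478,1,None)])
E
```

```text
14.7667 [ 692.5 -273.6   87.1] [-3.1084 -0.0292  3.0676] F [ 0.4 -0.6 -0.2]
plate st ((69.4481201171875, -481.1676025390625), (84.81848907470703, 158.2779998779297), 25.03651237487793) [  17.68989 -569.3511 ] [ 139.59953 -392.44284]
at st [ 165.4 -472.1] z 87.1 tilt axis [-0.032 -0.032 -0.999]
-> (165, -478, 1, 180) shift cm [-0.21 -0.3   8.63] turn -0.07 rows 2.1
-> (68, -478, 1, None) shift cm [9.7  0.01 0.28] turn 0.0 rows 2.3
```

arm_command(series=[70,-0.2,-0.5,3.5,0,70,-0.2,-0.5,6.5,0,70,-0.2,-0.5,8.2,0,70,-0.2,-0.5,8.5,0,70,0.8,-0.5,8.5,0])

```text
clock: 15.23
eef_pos: [682.1, -280.7, 1.6]
tool_rot: [-3.108, -0.029, 3.068]
force: [0.6, -0.4, 1.8]
width: 59.8
gripper_force: 0.0
```

arm_command(series=[70,1.2,0,0.04,0,70,2.2,0,0.07,0,70,3.2,0,0.1,0,70,4.2,0,0.13,0,70,5.2,0,0.16,0])

```text
clock: 15.65
eef_pos: [631.1, -277.7, 4.8]
tool_rot: [-3.106, -0.025, 3.067]
force: [1.8, 0.2, -0.5]
width: 59.8
gripper_force: 0.7
```

arm_command(series=[70,1,0,0.03,0,70,2,0,0.06,0,70,3,0,0.1,0,70,3.6,0,0.1,0,70,3.6,0,0.1,0])

```text
clock: 16.07
eef_pos: [594.0, -275.5, 4.5]
tool_rot: [-3.106, -0.028, 3.068]
force: [-0.1, 0.8, 2.4]
width: 59.8
gripper_force: 0.7
```

```bash
python3 - <<'E'
from h import *
I,D,c=wristshot('w11'); plate(c,D,lo=(-60,-600),hi=(180,-350))
chain([(68,-478,1,180)])
E
```

```text
16.0667 [ 594.  -275.5    4.5] [-3.1057 -0.0276  3.068 ] F [-0.1  0.8  2.4]
plate st ((37.30430221557617, -489.7957763671875), (84.6819076538086, 157.37326049804688), 43.758846282958984) [ -46.563248 -574.5417  ] [ 120.11375 -405.0134 ]
at st [  67.8 -481. ] z 4.2 tilt axis [-0.03  -0.034 -0.999]
-> (68, -478, 1, 180) shift cm [-0.03  0.31  0.31] turn 0.05 rows 0.1
```

```bash
python3 - <<'E'
from h import *
chain([(67.8,-481,50,None),(150,-477,50,180),(150,-477,-2,None),(130,-477,-2,None),(90,-477,-2,None)])
E
```

```text
at st [  67.8 -481. ] z 4.2 tilt axis [-0.03  -0.034 -0.999]
-> (67.8, -481, 50, None) shift cm [ 0.12 -0.16 -4.57] turn 0.0 rows 1.1
-> (150, -477, 50, 180) shift cm [-8.22  0.39 -0.24] turn 0.05 rows 2.0
-> (150, -477, -2, None) shift cm [-0.14  0.19  5.19] turn 0.0 rows 1.2
-> (130, -477, -2, None) shift cm [2.   0.   0.06] turn 0.0 rows 0.5
-> (90, -477, -2, None) shift cm [4.   0.   0.11] turn 0.0 rows 1.0
```

arm_command(series=[70,-0.1,0.1,-2.5,0,70,-0.1,0.1,-4.5,0,70,-3.5,0.3,-4.6,0,70,-7,0.5,-4.7,0,70,-8.1,0.6,-4.8,0])

```text
clock: 16.53
eef_pos: [681.5, -273.3, 49.7]
tool_rot: [-3.107, -0.023, 3.068]
force: [-0.1, -0.0, 0.5]
width: 59.9
gripper_force: 0.0
```

arm_command(series=[70,-0.1,0.1,2,0,70,-0.2,0.2,4,0,70,-0.2,0.2,4.8,0,70,-0.2,0.2,5.1,0,70,-0.2,0.2,5.1,0])

```text
clock: 16.95
eef_pos: [676.4, -273.6, -2.9]
tool_rot: [-3.106, -0.031, 3.069]
force: [0.8, -0.4, 1.2]
width: 59.6
gripper_force: 0.0
```

```bash
python3 - <<'E'
from h import *
I,D,c=wristshot('w12'); plate(c,D,lo=(-60,-600),hi=(180,-350))
s=monitor.read_state(); print(s['width'])
chain([(150,-477,-2,180),(100,-477,-2,None)])
E
```

```text
16.95 [ 676.4 -273.6   -2.9] [-3.1062 -0.0308  3.0685] F [ 0.8 -0.4  1.2]
plate st ((46.218894958496094, -498.010009765625), (84.33914184570312, 133.86807250976562), 43.80183029174805) [  28.027388 -574.81384 ] [ 121.88147 -421.13104]
59.54943519961996
at st [ 150.  -473.4] z -2.5 tilt axis [-0.032 -0.034 -0.999]
-> (150, -477, -2, 180) shift cm [ 0.   -0.36 -0.04] turn 0.05 rows 0.1
-> (100, -477, -2, None) shift cm [5.   0.01 0.15] turn 0.0 rows 1.2
```

View pics/w12.png

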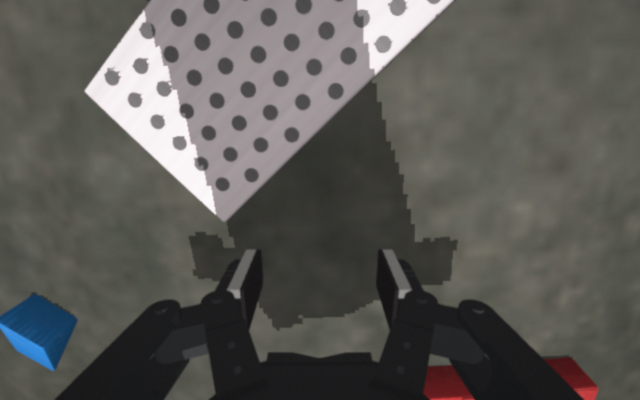

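The wide plate's right corner is at (223,220), just beside the left finger (230-262), and the plate is turned about 44°. I shift a little along -y and push it square with the fingers lower.

arm_command(series=[70,0,-0.6,0,0,70,1,-0.6,0.04,0,70,2,-0.6,0.07,0,70,3,-0.6,0.1,0,70,4,-0.6,0.14,0])

```text
clock: 17.42
eef_pos: [637.3, -278.0, -1.9]
tool_rot: [-3.105, -0.026, 3.068]
force: [1.9, -0.2, -0.1]
width: 59.9
gripper_force: 0.7
```

arm_command(series=[70,0.8,0,0.03,0,70,1.6,0,0.06,0,70,2.4,0,0.09,0,70,3.2,0,0.12,0,70,4,0,0.14,0])

```text
clock: 17.83
eef_pos: [596.1, -274.4, -2.9]
tool_rot: [-3.105, -0.029, 3.068]
force: [2.0, -0.0, 0.3]
width: 59.7
gripper_force: 0.8
```

```bash
python3 - <<'E'
from h import *
I,D,c=wristshot('w13'); plate(c,D,lo=(-90,-600),hi=(180,-350))
chain([(60,-477,-2,180)])
t,Dt=viewer.get_image('top'); ct=cam('top'); np.savez('pics/top2.npz',I=t,D=Dt,**ct); plate(ct,Dt,lo=(-100,-620),hi=(180,-350))
E
```

```text
17.8333 [ 596.1 -274.4   -2.9] [-3.1054 -0.0286  3.0684] F [ 2.  -0.   0.3]
plate st ((-0.07423114776611328, -487.0296936035156), (88.88333892822266, 157.18873596191406), 25.67676544189453) [ -50.36474 -575.8373 ] [  68.097084 -399.85455 ]
at st [  67.2 -480.1] z -3.1 tilt axis [-0.034 -0.034 -0.999]
-> (60, -477, -2, 180) shift cm [ 0.72  0.3  -0.1 ] turn 0.04 rows 0.2
```

```bash
python3 - <<'E'
from h import *
chain([(75,-480,0,None),(75,-480,70,None),(13,-600,70,90),(13,-600,2.5,None),(13,-350,2.5,None)])
E
```

```text
at st [  67.9 -479.9] z -3.2 tilt axis [-0.034 -0.034 -0.999]
-> (75, -480, 0, None) shift cm [-0.7  -0.02 -0.34] turn 0.0 rows 0.2
-> (75, -480, 70, None) shift cm [ 0.22 -0.25 -6.99] turn 0.0 rows 1.7
-> (13, -600, 70, 90) shift cm [  6.21 -11.98   0.63] turn 90.04 rows 12.6
-> (13, -600, 2.5, None) shift cm [0.24 0.21 6.74] turn 0.0 rows 1.6
-> (13, -350, 2.5, None) shift cm [24.98  0.   -0.91] turn 0.0 rows 6.0
```

arm_command(series=[70,-0.8,0,-0.4,0,70,-0.8,0,-4,0,35,-0.6,-0.3,-7.3,0,35,-0.6,-0.3,-7.3,7,35,-0.6,-0.3,-7.3,14])

```text
clock: 18.35
eef_pos: [607.1, -275.3, 72.5]
tool_rot: [-3.101, -0.015, 2.818]
force: [0.1, 0.6, -0.7]
width: 30.2
gripper_force: 0.0
```

arm_command(series=[35,0,0,0,7,35,0,0,0,14,35,0,0,0,21,35,0,0,0,28,35,0,0,0,35])

```text
clock: 18.77
eef_pos: [605.4, -274.7, 69.9]
tool_rot: [-3.096, 0.008, 2.208]
force: [-0.7, 0.3, -0.3]
width: 30.2
gripper_force: 0.0
```

arm_command(series=[35,0,0,0,7,35,0,0,0,14,35,0,0,0,21,35,0,0,0,28,35,0,0,0,35])

```text
clock: 19.18
eef_pos: [605.4, -274.6, 69.9]
tool_rot: [-3.109, 0.032, 1.598]
force: [-0.1, -0.4, -0.5]
width: 30.0
gripper_force: 0.0
```

arm_command(series=[35,-3,-1.6,0.1,6,35,-6,-3.1,0.2,6,35,-9,-4.6,0.3,6,35,-12,-6.2,0.6,6,35,-12,-6.2,0.6,6])

```text
clock: 19.6
eef_pos: [540.9, -407.1, 69.4]
tool_rot: [-3.108, 0.043, 1.489]
force: [-2.4, -1.6, -0.1]
width: 29.8
gripper_force: 0.0
```

```bash
python3 - <<'E'
from h import *
I,D,c=wristshot('w14'); plate(c,D,lo=(-100,-620),hi=(130,-350))
chain([(13,-600,2.5,90),(13,-350,2.5,None)])
E
```

```text
19.6 [ 540.9 -407.1   69.4] [-3.1081  0.0427  1.4889] F [-2.4 -1.6 -0.1]
plate st ((6.553728103637695, -510.8011779785156), (84.72228240966797, 107.95622253417969), 24.746593475341797) [ -53.763393 -576.4351  ] [  66.67332 -479.03558]
at st [  26.2 -611.9] z 69.4 tilt axis [-0.035 -0.036 -0.999]
-> (13, -600, 2.5, 90) shift cm [ 1.44 -1.12  6.68] turn -0.3 rows 1.7
-> (13, -350, 2.5, None) shift cm [24.98 -0.03 -0.97] turn 0.0 rows 6.0
```

arm_command(series=[35,1.2,-1.4,2.5,0,35,1.2,-1.4,5,0,35,1.3,-1.4,6.4,0,35,1.4,-1.4,6.7,0,35,2.2,-1.4,6.65,0])

```text
clock: 20.07
eef_pos: [531.5, -377.7, 2.2]
tool_rot: [-3.111, 0.037, 1.497]
force: [-0.7, -2.2, 0.5]
width: 30.2
gripper_force: 0.2
```

arm_command(series=[35,1.2,0,-0.04,0,35,2.4,0,-0.08,0,35,3.6,0,-0.12,0,35,4.8,0,-0.17,0,35,6,0,-0.22,0])

```text
clock: 20.48
eef_pos: [536.9, -315.1, 3.7]
tool_rot: [-3.113, 0.036, 1.5]
force: [0.1, -2.0, 0.6]
width: 29.8
gripper_force: 0.9
```

arm_command(series=[35,1.3,0,-0.04,0,35,2.6,0,-0.08,0,35,3.9,0,-0.13,0,35,5.2,0,-0.18,0,35,6.5,0,-0.24,0])

```text
clock: 20.9
eef_pos: [541.0, -250.9, 3.3]
tool_rot: [-3.112, 0.036, 1.499]
force: [0.5, -3.0, 1.8]
width: 30.2
gripper_force: 1.6
```

```bash
cat >> h.py <<'E'
def cornerfit(c,I,z=10,lo=(-130,-640),hi=(130,-30)):
    """bright/desaturated plate outline -> station extents, using depth 5..13"""
E
python3 - <<'E'
from h import *
I,D,c=wristshot('w15'); plate(c,D,lo=(-130,-620),hi=(130,-250))
chain([(13,-350,2.5,90)])
E
```

```text
20.9 [ 541.  -250.9    3.3] [-3.1123  0.0365  1.4985] F [ 0.5 -3.   1.8]
plate st ((12.02119255065918, -381.41259765625), (84.29393005371094, 118.23175048828125), 19.612350463867188) [ -46.892643 -449.97385 ] [  69.66226 -339.6128 ]
at st [  13.2 -455.9] z 3.2 tilt axis [-0.032 -0.031 -0.999]
-> (13, -350, 2.5, 90) shift cm [10.58  0.03 -0.28] turn 0.31 rows 2.5
```

arm_command(series=[35,1.3,0,-0.04,0,35,2.6,0,-0.08,0,35,3.9,0,-0.13,0,35,5.2,0,-0.18,0,35,6.5,0,-0.22,0])

```text
clock: 21.37
eef_pos: [545.6, -185.5, 2.9]
tool_rot: [-3.112, 0.036, 1.499]
force: [-0.1, -3.6, 1.5]
width: 29.7
gripper_force: 1.7
```

arm_command(series=[35,1.3,0,-0.04,0,35,2.5,0,-0.08,0,35,3.5,0,-0.12,0,70,1.5,0,-0.12,0,70,1,0,-5,0])

```text
clock: 21.78
eef_pos: [541.9, -173.0, 37.5]
tool_rot: [-3.096, 0.033, 1.5]
force: [-1.1, -1.3, -0.9]
width: 52.7
gripper_force: 0.0
```

```bash
python3 - <<'E'
from h import *
I,D,c=wristshot('w16'); plate(c,D,lo=(-130,-620),hi=(130,-140))
chain([(80,-300,60,None),(80,-260,60,180),(80,-260,-2.5,None),(0,-260,-2.5,None)])
E
```

```text
21.7833 [ 541.9 -173.    37.5] [-3.0963  0.0327  1.5001] F [-1.1 -1.3 -0.9]
plate st ((26.594158172607422, -294.15850830078125), (84.33023071289062, 89.64922332763672), 6.535406112670898) [ -19.896027 -342.78055 ] [  72.81578 -254.35957]
at st [  14.8 -384.2] z 48.4 tilt axis [-0.031 -0.034 -0.999]
-> (80, -300, 60, None) shift cm [ 8.37  6.48 -1.65] turn 0.0 rows 2.6
-> (80, -260, 60, 180) shift cm [ 4.    0.   -0.14] turn -89.94 rows 12.6
-> (80, -260, -2.5, None) shift cm [-0.18  0.22  6.24] turn 0.0 rows 1.5
-> (0, -260, -2.5, None) shift cm [ 8.   -0.    0.23] turn 0.0 rows 1.9
```

arm_command(series=[70,2.5,1.7,-0.6,0,70,5,3.4,-1,0,70,7.5,5,-1.4,0,70,10,6.7,-1.6,0,70,12.4,8.3,-1.8,0])

```text
clock: 22.25
eef_pos: [641.5, -52.7, 56.6]
tool_rot: [-3.114, 0.033, 1.5]
force: [-0.1, 0.6, -0.1]
width: 59.8
gripper_force: 0.0
```

arm_command(series=[70,0,0,0,-7,70,0,0,0,-14,70,0,0,0,-21,70,0,0,0,-28,70,0,0,0,-35])

```text
clock: 22.67
eef_pos: [640.4, -54.2, 56.2]
tool_rot: [-3.099, 0.011, 2.116]
force: [0.2, -0.0, -0.1]
width: 59.8
gripper_force: 0.0
```

arm_command(series=[70,0,0,0,-7,70,0,0,0,-14,70,0,0,0,-21,70,0,0,0,-28,70,0,0,0,-35])

```text
clock: 23.08
eef_pos: [640.4, -54.3, 56.4]
tool_rot: [-3.1, -0.016, 2.726]
force: [-0.3, -0.2, -0.5]
width: 59.6
gripper_force: 0.0
```

arm_command(series=[70,0,0,0,-7,70,0,0,0,-14,70,0,0,0,-20,70,0,0,0,-20,70,0,0,0,-20])

```text
clock: 23.5
eef_pos: [640.2, -55.1, 56.2]
tool_rot: [-3.108, -0.029, 3.066]
force: [0.1, -1.6, -0.4]
width: 59.7
gripper_force: 0.0
```

```bash
python3 - <<'E'
from h import *
I,D,c=wristshot('w17'); plate(c,D,lo=(-130,-380),hi=(130,-140))
chain([(96,-260,-2.5,180),(0,-260,-2.5,None)])
E
```

```text
23.5 [640.2 -55.1  56.2] [-3.1076 -0.0291  3.0661] F [ 0.1 -1.6 -0.4]
plate st ((22.695144653320312, -260.31805419921875), (84.29069519042969, 157.58111572265625), 6.553872108459473) [ -27.676844 -343.1156  ] [  72.92473 -177.60324]
at st [  97.2 -258.1] z 56.2 tilt axis [-0.032 -0.032 -0.999]
-> (96, -260, -2.5, 180) shift cm [-0.05  0.02  5.88] turn -0.08 rows 1.4
-> (0, -260, -2.5, None) shift cm [9.6  0.01 0.28] turn 0.0 rows 2.3
```

arm_command(series=[70,0,0,3,0,70,0,0,5,0,70,0,0,5.8,0,70,0,0,5.85,0,70,0.8,0,5.87,0])

```text
clock: 23.97
eef_pos: [631.7, -57.4, -1.9]
tool_rot: [-3.107, -0.027, 3.067]
force: [-0.4, -0.0, 0.2]
width: 60.1
gripper_force: 0.0
```

arm_command(series=[70,1,0,0.03,0,70,2,0,0.07,0,70,3,0,0.1,0,70,4,0,0.13,0,70,5,0,0.15,0])

```text
clock: 24.38
eef_pos: [580.5, -53.9, -1.4]
tool_rot: [-3.106, -0.027, 3.067]
force: [1.5, 0.6, -1.3]
width: 59.8
gripper_force: 0.6
```

arm_command(series=[70,1,0,0.03,0,70,2,0,0.06,0,70,2.8,0,0.09,0,70,3.4,0,0.1,0,70,3.7,0,0.11,0])

```text
clock: 24.8
eef_pos: [543.6, -51.4, -1.5]
tool_rot: [-3.106, -0.028, 3.068]
force: [3.0, -0.0, 2.7]
width: 59.9
gripper_force: 1.4
```

```bash
python3 - <<'E'
from h import *
I,D,c=wristshot('w18'); plate(c,D,lo=(-130,-380),hi=(130,-140))
chain([(0,-260,-2.5,180)])
E
```

```text
24.8 [543.6 -51.4  -1.5] [-3.106  -0.0278  3.0685] F [ 3.  -0.   2.7]
plate st ((-51.8971061706543, -255.95550537109375), (89.13774871826172, 157.1268768310547), 0.2154836803674698) [ -96.75398 -334.6463 ] [  -7.1976485 -177.41809  ]
at st [ 2.000e-01 -2.614e+02] z -1.6 tilt axis [-0.031 -0.034 -0.999]
-> (0, -260, -2.5, 180) shift cm [0.02 0.14 0.08] turn 0.07 rows 0.0
```

```bash
python3 - <<'E'
from h import *
chain([(15,-262,0,None),(15,-262,60,None),(-53,-360,60,90),(-53,-360,2.5,None),(-53,-84,2.5,None)])
E
```

```text
at st [ 2.000e-01 -2.614e+02] z -1.6 tilt axis [-0.031 -0.034 -0.999]
-> (15, -262, 0, None) shift cm [-1.47 -0.07 -0.2 ] turn 0.0 rows 0.4
-> (15, -262, 60, None) shift cm [ 0.17 -0.21 -5.99] turn 0.0 rows 1.4
-> (-53, -360, 60, 90) shift cm [ 6.81 -9.78  0.54] turn 90.07 rows 12.6
-> (-53, -360, 2.5, None) shift cm [0.21 0.16 5.74] turn 0.0 rows 1.4
-> (-53, -84, 2.5, None) shift cm [27.58  0.   -0.99] turn 0.0 rows 6.6
```

arm_command(series=[70,-1.4,0,-0.1,0,70,-1.4,0,-3,0,35,-1.3,-0.2,-6.4,0,35,-1.3,-0.2,-6.4,7,35,-1.3,-0.2,-6.4,14])

```text
clock: 25.27
eef_pos: [559.4, -52.4, 63.1]
tool_rot: [-3.101, -0.017, 2.818]
force: [-0.4, 0.0, -0.9]
width: 29.9
gripper_force: 0.0
```

arm_command(series=[35,0,0,0,7,35,0,0,0,14,35,0,0,0,21,35,0,0,0,28,35,0,0,0,35])

```text
clock: 25.68
eef_pos: [557.9, -52.5, 61.3]
tool_rot: [-3.095, 0.007, 2.207]
force: [-0.1, -0.0, 0.3]
width: 30.1
gripper_force: 0.0
```

arm_command(series=[35,0,0,0,7,35,0,0,0,14,35,0,0,0,21,35,0,0,0,28,35,0,0,0,35])

```text
clock: 26.1
eef_pos: [557.9, -52.4, 61.3]
tool_rot: [-3.108, 0.033, 1.597]
force: [-0.3, 0.1, 0.1]
width: 30.0
gripper_force: 0.0
```

arm_command(series=[35,-3,-2,0.1,6,35,-6,-4,0.2,6,35,-8.5,-6,0.3,6,35,-9.8,-6.8,0.5,6,35,-9.8,-6.8,0.5,6])

```text
clock: 26.52
eef_pos: [489.6, -157.3, 61.5]
tool_rot: [-3.108, 0.039, 1.492]
force: [-0.5, -0.5, 0.6]
width: 30.0
gripper_force: 0.0
```

```bash
python3 - <<'E'
from h import *
I,D,c=wristshot('w19'); plate(c,D,lo=(-130,-380),hi=(130,-140))
chain([(-53,-357,2.5,90),(-53,-200,2.5,None)])
E
```

```text
26.5167 [ 489.6 -157.3   61.5] [-3.1076  0.0387  1.4919] F [-0.5 -0.5  0.6]
plate st ((-54.54840087890625, -285.4688415527344), (98.06816864013672, 84.6152114868164), 89.82697296142578) [ -96.816826 -334.37927 ] [ -12.190726 -236.30821 ]
at st [ -43.4 -368.1] z 61.7 tilt axis [-0.034 -0.034 -0.999]
-> (-53, -357, 2.5, 90) shift cm [ 1.33 -0.78  5.9 ] turn -0.12 rows 1.5
-> (-53, -200, 2.5, None) shift cm [15.69 -0.02 -0.57] turn 0.0 rows 3.8
```

arm_command(series=[35,1,-0.9,2.5,0,35,1.2,-0.9,4.8,0,35,1.3,-0.9,5.7,0,35,1.3,-0.9,5.9,0,35,2.1,-0.9,5.87,0])

```text
clock: 26.98
eef_pos: [484.2, -133.9, 2.4]
tool_rot: [-3.111, 0.037, 1.497]
force: [0.7, 0.4, -0.6]
width: 29.8
gripper_force: 0.0
```

arm_command(series=[35,1.2,0,-0.04,0,35,2.6,0,-0.09,0,35,4,0,-0.14,0,35,5.4,0,-0.19,0,35,6.8,0,-0.24,0])

```text
clock: 27.4
eef_pos: [490.3, -64.3, 3.8]
tool_rot: [-3.114, 0.036, 1.498]
force: [0.2, -1.7, -1.1]
width: 29.9
gripper_force: 0.6
```

arm_command(series=[35,1.4,0,-0.05,0,35,2.8,0,-0.1,0,35,4.2,0,-0.14,0,35,5.4,0,-0.19,0,35,6.4,0,-0.22,0])

```text
clock: 27.82
eef_pos: [494.7, -0.4, 3.6]
tool_rot: [-3.114, 0.036, 1.499]
force: [-1.1, -4.1, 4.0]
width: 29.9
gripper_force: 2.1
```

```bash
python3 - <<'E'
from h import *
I,D,c=wristshot('w20'); plate(c,D,lo=(-130,-380),hi=(-7,-90))
chain([(-53,-84,2.5,90)])
E
```

```text
27.8167 [ 4.947e+02 -4.000e-01  3.600e+00] [-3.1139  0.0361  1.499 ] F [-1.1 -4.1  4. ]
plate st ((-54.00994873046875, -148.74806213378906), (109.8819580078125, 84.22178649902344), 89.86006927490234) [ -96.022644 -203.7304  ] [-11.871977 -93.70608 ]
at st [ -51.8 -211.6] z 3.5 tilt axis [-0.029 -0.032 -0.999]
-> (-53, -84, 2.5, 90) shift cm [12.75 -0.06 -0.33] turn 0.28 rows 3.1
```

arm_command(series=[35,1,0,-0.03,0,35,2,0,-0.06,0,35,3,0,-0.1,0,35,4,0,-0.13,0,35,5,0,-0.16,0])

```text
clock: 28.28
eef_pos: [497.7, 47.9, 2.7]
tool_rot: [-3.113, 0.037, 1.497]
force: [0.8, -4.9, 3.7]
width: 29.8
gripper_force: 2.6
```

arm_command(series=[35,1,0,-0.03,0,35,2,0,-0.06,0,35,3,0,-0.1,0,35,4,0,-0.13,0,35,5,0,-0.16,0])

```text
clock: 28.7
eef_pos: [501.5, 97.6, 2.5]
tool_rot: [-3.113, 0.038, 1.497]
force: [0.6, -5.4, 5.3]
width: 29.9
gripper_force: 3.2
```

arm_command(series=[35,0.6,0,-0.02,0,35,1.2,0,-0.04,0,35,1.8,0,-0.06,0,35,2.2,0,-0.07,0,35,2.5,0,-0.08,0])

```text
clock: 29.12
eef_pos: [503.4, 122.4, 2.4]
tool_rot: [-3.113, 0.038, 1.498]
force: [1.9, -6.7, 6.3]
width: 30.1
gripper_force: 3.5
```

arm_command(series=[35,0.15,0,0,0,35,0.3,0,0,0,35,0.45,0,0,0,35,0.5,0,0,0,35,0.5,0,0,0])

```text
clock: 29.53
eef_pos: [503.6, 127.0, 2.2]
tool_rot: [-3.113, 0.038, 1.497]
force: [1.3, -6.6, 5.1]
width: 29.8
gripper_force: 3.1
```

```bash
python3 - <<'E'
from h import *
chain([(-53,-84,2.5,90)]); print(monitor.read_state()['force'])
E
```

```text
at st [-52.6 -86.3] z 2.2 tilt axis [-0.032 -0.035 -0.999]
-> (-53, -84, 2.5, 90) shift cm [ 0.23 -0.04 -0.04] turn 0.05 rows 0.1
[ 1.32597079 -6.57823091  5.14269463]
```

Not against the stop yet; a bit further.

arm_command(series=[35,0.1,0,0,0,35,0.2,0,0,0,35,0.3,0,0,0,35,0.4,0,0,0,35,0.4,0,0,0])

```text
clock: 29.95
eef_pos: [503.6, 128.0, 2.1]
tool_rot: [-3.112, 0.042, 1.496]
force: [0.8, -12.6, 8.0]
width: 30.0
gripper_force: 5.8
```

arm_command(series=[35,0.1,0,0,0,35,0.2,0,0,0,35,0.3,0,0,0,35,0.3,0,0,0,35,0.3,0,0,0])

```text
clock: 30.37
eef_pos: [503.5, 128.1, 2.1]
tool_rot: [-3.111, 0.045, 1.494]
force: [1.6, -16.3, 10.3]
width: 29.7
gripper_force: 8.3
```

```bash
python3 - <<'E'
from h import *
chain([(-53,-84,2.5,90),(-53,-110,5,None),(-53,-110,80,None),(-123.5,-521,120,180)]); print(monitor.read_state()['force'])
E
```

```text
at st [-52.7 -85.2] z 2.1 tilt axis [-0.034 -0.043 -0.998]
-> (-53, -84, 2.5, 90) shift cm [ 0.12 -0.03 -0.04] turn -0.17 rows 0.0
-> (-53, -110, 5, None) shift cm [-2.61 -0.   -0.13] turn 0.0 rows 0.6
-> (-53, -110, 80, None) shift cm [-0.34 -0.23 -7.49] turn 0.0 rows 1.8
-> (-123.5, -521, 120, 180) shift cm [-41.24  -7.11  -1.91] turn -90.0 rows 12.6
[  1.60276941 -16.30825717  10.31668624]
```

Both plates are home: they stopped at the same depth, with the force rising. Next, the keeper.

arm_command(series=[35,-1.5,0,-0.2,0,35,-3,0,-0.3,0,50,-3,0,-4,0,50,-4,-0.3,-8,0,50,-7,-1,-10,0])

```text
clock: 30.78
eef_pos: [494.9, 76.4, 107.2]
tool_rot: [-3.119, 0.028, 1.506]
force: [0.7, -0.3, -0.0]
width: 42.9
gripper_force: 0.0
```

arm_command(series=[50,-3.9,-0.7,-0.1,0,50,-7.8,-1.4,-0.1,0,50,-11.7,-2,-0.1,0,50,-15,-2.6,-0.2,0,50,-18,-3,-0.2,0])

```text
clock: 31.2
eef_pos: [448.4, -108.3, 113.8]
tool_rot: [-3.112, 0.035, 1.499]
force: [0.2, 0.0, -0.0]
width: 42.5
gripper_force: 0.0
```

arm_command(series=[50,-3.7,-0.6,0,-7,50,-7.4,-1.2,0,-14,50,-11,-1.8,0,-21,50,-14.6,-2.4,0,-28,50,-18.2,-3,0,-34])

```text
clock: 31.62
eef_pos: [406.5, -287.0, 121.1]
tool_rot: [-3.099, 0.012, 2.099]
force: [-0.2, -0.2, -0.8]
width: 42.6
gripper_force: 0.0
```

arm_command(series=[50,0,0,0,-7,50,0,0,0,-14,50,0,0,0,-21,50,0,0,0,-28,50,0,0,0,-34])

```text
clock: 32.03
eef_pos: [407.1, -285.5, 121.0]
tool_rot: [-3.1, -0.013, 2.692]
force: [-0.4, -0.6, -0.2]
width: 42.6
gripper_force: 0.0
```

arm_command(series=[50,0,0,0,-7,50,0,0,0,-14,50,0,0,0,-21,50,0,0,0,-28,50,0,0,0,-29.2])

```text
clock: 32.45
eef_pos: [406.9, -285.4, 120.9]
tool_rot: [-3.112, -0.032, -3.084]
force: [0.4, -0.1, -0.4]
width: 42.7
gripper_force: 0.0
```

```bash
python3 - <<'E'
from h import *
I,D,c=wristshot('w21')
P=cloud(c,D); Z=P[...,2]; near=(np.hypot(P[...,0]-400,P[...,1]+302)<80)
Q=P[near&(Z>48)&(Z<57)]; print('fin',len(Q)); 
for n,lo,hi,z in(('fin',47,57,53),('bar',20,30,26)):
    m=(near&(Z>lo)&(Z<hi)).astype(np.uint8); k=cv2.findContours(m,0,2)[0]
    for q in k:
        if cv2.contourArea(q)>80: print(n,cv2.contourArea(q),cv2.minAreaRect(ray(c,q.reshape(-1,2),z)[:,:2].astype(np.float32)))
chain([(*st([400,-302]),80,187.25)])
E
```

```text
32.45 [ 406.9 -285.4  120.9] [-3.1119 -0.0323 -3.0843] F [ 0.4 -0.1 -0.4]
fin 746
fin 713.5 ((398.5242614746094, -304.0104675292969), (45.496036529541016, 9.890425682067871), 2.4130642414093018)
bar 2186.5 ((399.20269775390625, -303.9764099121094), (131.3435821533203, 18.92312240600586), 2.907301187515259)
at st [-118.5 -505. ] z 120.9 tilt axis [-0.031 -0.032 -0.999]
-> (np.float64(-124.06916987226836), np.float64(-521.8295134305899), 80, 187.25) shift cm [ 0.63 -1.48  4.16] turn 0.08 rows 1.1
```

```bash
python3 - <<'E'
from h import *
chain([(*st([398.8,-304]),60,187),(*st([398.8,-304]),30,None)])
E
```

```text
at st [-118.5 -505. ] z 120.9 tilt axis [-0.031 -0.032 -0.999]
-> (np.float64(-125.11765311399694), np.float64(-523.9129439890235), 60, 187) shift cm [ 0.7  -1.61  6.17] turn 0.33 rows 1.5
-> (np.float64(-125.11765311399694), np.float64(-523.9129439890235), 30, None) shift cm [-0.1   0.09  3.  ] turn 0.0 rows 0.7
```

arm_command(series=[50,0.6,-1.6,2.5,0.3,50,0.7,-1.6,5,0.3,50,0.7,-1.6,7,0.3,50,0.6,-1.52,8.8,0.3,50,0.6,-1.52,9.15,0.3])

```text
clock: 32.92
eef_pos: [397.0, -304.0, 28.1]
tool_rot: [-3.112, -0.036, -3.096]
force: [-0.8, 0.3, -0.1]
width: 42.6
gripper_force: 0.0
```

arm_command(series=[0,0,0,0,0,0,0,0,0,0,0,0,0,0,0,0,0,0,0,0,0,0,0,0,0])

```text
clock: 33.33
eef_pos: [399.0, -304.8, 31.6]
tool_rot: [-3.109, -0.031, -3.094]
force: [-0.9, 3.7, 6.4]
width: 8.7
gripper_force: 59.4
```

arm_command(series=[0,0,0,0,0,0,0,0,0,0,0,0,0,-1,0,0,0,0,-2,0,0,0,0,-3,0])

```text
clock: 33.75
eef_pos: [399.0, -304.7, 61.6]
tool_rot: [-3.109, -0.033, -3.095]
force: [-0.3, 0.2, -1.7]
width: 9.0
gripper_force: 58.7
```

```bash
python3 - <<'E'
from h import *
s=monitor.read_state(); print(s['width'],s['gripper_force'],s['force'])
chain([(6,-88,110,180)])
E
```

```text
9.031004064430181 58.726816177368164 [-0.28564137  0.24656597 -1.7142622 ]
at st [-124.9 -524.6] z 61.6 tilt axis [-0.032 -0.034 -0.999]
-> (6, -88, 110, 180) shift cm [-18.09  41.56  -6.81] turn 6.93 rows 11.0
```

arm_command(series=[0,-1.3,2.5,-0.6,0,0,-3,6,-1.2,0,0,-4.8,9.5,-2,0,0,-6.6,13,-3,0,0,-8.4,16.5,-3.6,0])

```text
clock: 34.17
eef_pos: [477.1, -133.2, 90.1]
tool_rot: [-3.109, -0.032, -3.095]
force: [1.1, -0.6, -1.1]
width: 8.8
gripper_force: 58.7
```

arm_command(series=[0,-1.8,3.5,0,2,0,-3.6,7,0,4,0,-5.4,10.5,0,6.9,0,-7,13.8,0,6.9,0,-8.6,16.8,0,6.9])

```text
clock: 34.58
eef_pos: [554.6, 40.0, 81.2]
tool_rot: [-3.106, -0.028, 3.069]
force: [0.3, 0.3, -1.0]
width: 8.8
gripper_force: 58.7
```

arm_command(series=[0,0,0,0,0,0,0,0,0,0,0,0,0,0,0,0,0,0,0,0,0,0,0,0,0])

```text
clock: 35.0
eef_pos: [553.4, 35.3, 80.2]
tool_rot: [-3.104, -0.03, 3.066]
force: [-0.2, 0.8, -1.8]
width: 8.6
gripper_force: 58.9
```

```bash
python3 - <<'E'
from h import *
I,D,c=wristshot('w22')
P=cloud(c,D); a=(P[...,:2]-O)@SX; b=(P[...,:2]-O)@SY
u,v=proj(c,[*ws(6,-88),20])[0]; print('slot px pred',u,v)
x,y=int(u)-60,int(v)-50; save('w22c.png',cv2.resize(I[max(y,0):y+100,x:x+120],None,fx=6,fy=6,interpolation=cv2.INTER_CUBIC)); print('crop origin',x,max(y,0))
chain([(6,-88,90,180)])
E
```

```text
35.0 [553.4  35.3  80.2] [-3.1044 -0.0296  3.0659] F [-0.2  0.8 -1.8]
slot px pred 439.8055118951335 225.69707409870605
crop origin 379 175
at st [   4.  -173.8] z 80.1 tilt axis [-0.032 -0.034 -0.999]
-> (6, -88, 90, 180) shift cm [-0.16  8.54 -1.31] turn -0.07 rows 2.1
```

View pics/w22c.png

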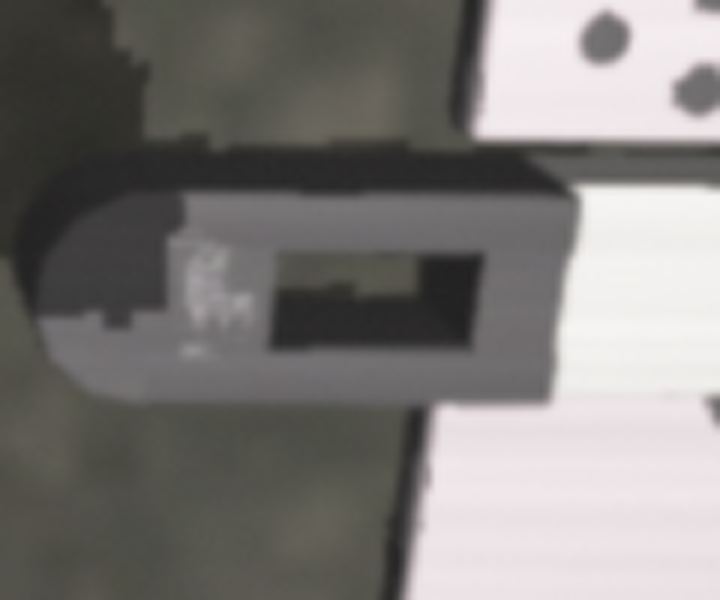

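The crop shows the slot clearly: its corners are at about (276,254), (484,254), (268,349) and (472,349) in the crop. Both plate ends are in line across the nose.

```bash
python3 - <<'E'
from h import *
d=np.load('pics/w22.npz'); c={k:d[k] for k in('mtx','dist_coeffs','R','t')}
f=lambda l,z:ray(c,np.array(l)/6-.42+[379,175],z)[:,:2]
w=f([[276,254],[484,254],[268,349],[472,349]],20); ctr=w.mean(0)
print('slot corners st',[st(x).round(1) for x in w],'ctr',ctr.round(1),st(ctr).round(1))
e1=w[1]-w[0];e2=w[3]-w[2]; print('len',np.linalg.norm(e1),np.linalg.norm(e2),np.linalg.norm(w[2]-w[0]),'ang',np.degrees(np.arctan2(e1[1],e1[0])),np.degrees(np.arctan2(e2[1],e2[0])))
print('plate ends', [st(x).round(1) for x in f([[475,135],[425,410],[405,595]],10)], 'nose edges',[st(x).round(1) for x in f([[300,190],[560,190],[300,403],[540,403]],20)])
# keeper fin/bar in hand
I=d['I'];D=d['D'];P=cloud(c,D); s=monitor.read_state(); p=s['eef_pos']; print(p, s['clock'])
near=np.hypot(P[...,0]-p[0],P[...,1]-p[1])<80; Z=P[...,2]
m=(near&(Z>68)&(Z<80)&(P[...,0]<p[0]-15)).astype(np.uint8)
for q in cv2.findContours(m,0,2)[0]:
    if cv2.contourArea(q)>100:
        zz=np.median(Z[cv2.drawContours(np.zeros_like(m),[q],-1,1,-1)>0]); r=cv2.minAreaRect(ray(c,q.reshape(-1,2),zz)[:,:2].astype(np.float32)); print('bar z',zz,r,st(r[0]))
E
```

```text
slot corners st [array([ -0.7, -99.7]), array([ -0.9, -74.8]), array([ 11.6, -99.4]), array([ 11.4, -74.6])] ctr [561.3 121.9] [  5.4 -87.1]
len 24.935030158974538 24.86047609793568 12.302349871141733 ang 86.32537988108766 86.32722306262897
plate ends [array([-12.8, -73.4]), array([ 24.2, -74.9]), array([ 51.2, -74.1])] nose edges [array([ -8.7, -97.7]), array([ -9. , -66.8]), array([ 18.8, -94.8]), array([ 18.5, -65.2])]
[553.46655792  35.55693549  80.12123299] 35.05
bar z nan ((nan, nan), (0.0, 0.0), 0.0) [nan nan]
```

```bash
python3 - <<'E'
from h import *
q=st([561.4,122.9])
chain([(*q,70,180.45),(*q,58,None),(*q,46,None),(*q,38,None)])
E
```

```text
at st [   4.  -173.8] z 80.1 tilt axis [-0.032 -0.034 -0.999]
-> (np.float64(5.3983125187634675), np.float64(-86.136799464281), 70, 180.45) shift cm [-0.16  8.8   0.68] turn -0.52 rows 2.1
-> (np.float64(5.3983125187634675), np.float64(-86.136799464281), 58, None) shift cm [-0.04  0.04  1.2 ] turn 0.0 rows 0.3
-> (np.float64(5.3983125187634675), np.float64(-86.136799464281), 46, None) shift cm [-0.04  0.04  1.2 ] turn 0.0 rows 0.3
-> (np.float64(5.3983125187634675), np.float64(-86.136799464281), 38, None) shift cm [-0.02  0.03  0.8 ] turn 0.0 rows 0.2
```

arm_command(series=[0,0,2,0,0,0,-0.1,4.5,0.3,-0.5,0,-0.16,7,0.5,-0.5,0,-0.16,8.4,0.68,-0.5,0,-0.16,8.8,0.68,-0.5])

```text
clock: 35.47
eef_pos: [561.2, 127.7, 70.1]
tool_rot: [-3.109, -0.03, 3.08]
force: [-0.2, 0.1, -0.9]
width: 8.2
gripper_force: 58.8
```

arm_command(series=[0,0,0,0,0,0,0,0,0.4,0,0,-0.04,0.04,0.8,0,0,-0.04,0.04,1.2,0,0,-0.04,0.04,1.2,0])

```text
clock: 35.88
eef_pos: [561.0, 122.9, 56.9]
tool_rot: [-3.104, -0.031, 3.075]
force: [0.2, -0.1, -1.4]
width: 8.7
gripper_force: 58.8
```

```bash
python3 - <<'E'
from h import *
q=st([561.4,122.9]); s=monitor.read_state(); print(s['eef_pos'],s['tool_rot'],s['force'])
chain([(*q,52,180.45),(*q,46,None),(*q,38,None)])
E
```

```text
[560.96753851 122.85705355  56.90350786] [-3.10442309 -0.03125681  3.07533357] [ 0.16060451 -0.07172257 -1.36243839]
at st [  5.  -86.2] z 56.9 tilt axis [-0.034 -0.035 -0.999]
-> (np.float64(5.3983125187634675), np.float64(-86.136799464281), 52, 180.45) shift cm [-0.06  0.03  0.49] turn 0.0 rows 0.1
-> (np.float64(5.3983125187634675), np.float64(-86.136799464281), 46, None) shift cm [-0.02  0.02  0.6 ] turn 0.0 rows 0.1
-> (np.float64(5.3983125187634675), np.float64(-86.136799464281), 38, None) shift cm [-0.02  0.03  0.8 ] turn 0.0 rows 0.2
```

arm_command(series=[0,-0.06,0.03,0.2,0,0,-0.06,0.03,0.5,0,0,-0.07,0.04,0.8,0,0,-0.08,0.05,1.1,0,0,-0.08,0.05,1.1,0])

```text
clock: 36.3
eef_pos: [562.0, 124.7, 46.6]
tool_rot: [-3.106, -0.03, 3.077]
force: [-0.5, 0.2, 1.7]
width: 8.8
gripper_force: 59.1
```

arm_command(series=[0,0,0,0.2,0,0,-0.01,0.01,0.4,0,0,-0.01,0.02,0.6,0,0,-0.02,0.03,0.8,0,0,-0.02,0.03,0.8,0])

```text
clock: 36.72
eef_pos: [561.9, 123.6, 38.4]
tool_rot: [-3.104, -0.03, 3.077]
force: [1.5, -3.9, -1.2]
width: 9.1
gripper_force: 59.3
```

```bash
python3 - <<'E'
from h import *
q=st([561.4,122.9]); s=monitor.read_state(); print(s['width'],s['force'],s['torque'])
chain([(*q,38,180.45)])
E
```

```text
9.14475896909427 [ 1.5494122  -3.93142655 -1.2411638 ] [-0.71725829 -0.2498433   0.00783573]
at st [  5.9 -85.4] z 38.4 tilt axis [-0.032 -0.035 -0.999]
-> (np.float64(5.3983125187634675), np.float64(-86.136799464281), 38, 180.45) shift cm [ 0.05 -0.07  0.05] turn 0.07 rows 0.0
```

It is in the slot with only 4 N of side force. Release.

arm_command(series=[0,0,-0.08,0,0,0,0,-0.08,0.1,0,30,0,-0.08,0.1,0,30,0,-0.08,0.1,0,30,0,-0.08,0.1,0])

```text
clock: 37.13
eef_pos: [561.8, 125.0, 38.0]
tool_rot: [-3.107, -0.03, 3.078]
force: [-0.5, 0.5, -0.2]
width: 25.7
gripper_force: 0.0
```

arm_command(series=[30,0,0,0,0,30,0,0,0,0,30,0,0,-2,0,30,0,0,-5,0,30,0,0,-8,0])

```text
clock: 37.55
eef_pos: [563.5, 126.7, 118.1]
tool_rot: [-3.106, -0.032, 3.078]
force: [0.3, -0.9, 0.4]
width: 25.6
gripper_force: 0.0
```

arm_command(series=[30,1,-2,-2,0,30,1,-4,-3,0,30,1,-6,-3,0,30,1,-6,-3,0,30,1,-6,-3,0])

```text
clock: 37.97
eef_pos: [551.7, 67.1, 150.4]
tool_rot: [-3.105, -0.029, 3.075]
force: [0.1, -0.6, -0.7]
width: 25.5
gripper_force: 0.0
```

```bash
python3 - <<'E'
from h import *
I,D,c=wristshot('w23'); P=cloud(c,D); a=(P[...,:2]-O)@SX; b=(P[...,:2]-O)@SY; Z=P[...,2]
near=(abs(a-6)<75)&(abs(b+88)<20)
for n,lo,hi in(('fin top (57)',48,70),('bar top (30)',25,45)):
    q=near&(Z>lo)&(Z<hi); print(n,q.sum(),np.percentile(Z[q],[5,50,95]).round(1) if q.any() else '', (np.median(a[q]).round(1),np.median(b[q]).round(1)) if q.any() else '')
q=near&(Z>25)&(Z<45)
for x in(-50,-30,40,60): 
    r=q&(abs(a-x)<8); print('bar z at',x,np.median(Z[r]).round(2) if r.any() else None, np.median(b[r]).round(1) if r.any() else None)
S,DS=viewer.get_image('scene'); cs=cam('scene'); u,v=proj(cs,[*ws(0,-80),20])[0].astype(int); save('sc1.png',cv2.resize(S[v-50:v+50,u-65:u+65],None,fx=6,fy=6,interpolation=cv2.INTER_CUBIC)); save('w23c.png',I[60:340,120:560])
E
```

```text
37.9667 [551.7  67.1 150.4] [-3.1054 -0.0293  3.0746] F [ 0.1 -0.6 -0.7]
fin top (57) 665 [50.6 55.5 56.9] (np.float64(4.3), np.float64(-87.3))
bar top (30) 2086 [27.7 29.1 36.8] (np.float64(-16.4), np.float64(-89.2))
bar z at -50 29.17 -87.3
bar z at -30 29.07 -87.3
bar z at 40 29.02 -88.9
bar z at 60 29.15 -85.6
```

```bash
python3 -c "
from cell import workorder
print(workorder.finish_job())"
```

```text
the job is handed in; nothing more can be done
None
```

I pushed both plates home against the stop bar, let the keeper drop fully into its slot, released it, and handed the job in at about 38 s; I saw no contact with the other items but did not re-measure them at the end.

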